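# Pack the lunch caddy from the pantry tray

## Robot

A 6-joint arm with a two-finger parallel gripper is mounted at the origin on the work surface. World frame = base frame: x ahead of the robot, y to its left, z up, the work surface at z = 0. Lengths are in mm, angles in degrees, forces in N, time in s.
With the tool pointing down it reaches from about 300 to 850 mm from the base axis. Payload 4.2 kg.
Tool frame: the origin (TCP) lies midway between the tips of the shut fingers; the grasp point (between the pads) lies 19 mm behind it (env.tcp_to_grasp is the distance from the TCP to the grasp point, in mm); z points along the fingers, x is the direction in which the jaws open and shut, and the axes are right-handed (so a half turn about z gives the same grasp; the last joint's range is limited). The gripper opens to 91 mm and grips with 3 to 60 N. Pads are 32 mm wide; open, the fingers measure 118 mm over their backs; the gripper's body (76 mm by 178 mm) begins 60 mm behind the grasp point.
Start: joints at [-75.745, 18.312, 89.639, -0, 72.044, -1.146], TCP at [152.708, -554.368, 213.976] pointing down, gripper open.
Joint ranges: [-177.97, 177.97], [-48.28, 115.42], [12.27, 149.76], [-77.06, 257.06], [2.81, 150.46], [-146.56, 146.56]. Speed limits (degrees/s): [147.25, 147.25, 180, 180, 180, 180].

## Interface

Orientations are given as [roll, pitch, yaw] about the fixed x, y, z axes, in that order (R = Rz(yaw) Ry(pitch) Rx(roll)).
In Python, from workcell import env gives the robot as it stands.
- The arm moves only by the tool drive_tool, never from a script. Its argument "motion" is a list of rows, each a list of 2 entries, a list of its own where there are three numbers: the shift along the world's x, y, z in m, then the turn, a rotation vector about the world's x, y, z in rad. In form: [[[dx, dy, dz], [wx, wy, wz]], ...]. A call has exactly 10 rows; each row shifts and turns the commanded pose from where the row before left it; what a row does not reach is not made up. A row lasts 1/12 s, in which the tool goes at most 41.7 mm and 7.16 degrees, less where a joint would pass 70% of its speed; a pose out of reach is approached as far as the arm can. A call is refused whole if a number of a shift passes 0.0417 or a number of a turn 0.125, either way. A call with a gripper value outside its range is refused whole. "claw" is the opening, from 0 (shut) to 1 (fully open), set as the call begins (left out, the last holds). The fingers move at their own pace and stop on an object; "force" is the grip in N (left out, the last holds). Time passes only in rows, so rows that do not move let the fingers close, or fill a call up. It gives the time, the measured TCP pose, the force and the opening at its end, in the units of the state.
- env.state(): the state, without advancing time (a new reading comes with each control period).
- env.grab_frame(name): name is "scene" or "top" or "wrist"; returns the picture (480x640x3 uint8, red, green, blue); there is no depth.
- env.camera_params(name): a dict with "fov_y" (degrees; the focal length in pixels is half the picture's height over the tangent of half this angle, whatever the lens; pixels are square), "cx", "cy" (the principal point, pixels), "pose" (4x4, takes a point from camera to world coordinates). Camera axes: x right, y down, z forward; pixel columns grow to the right and rows downward; lengths in mm; the calibration is good to about 2 mm. A picture is of the moment at which its call begins: read the wrist's pose just before it. camera_params takes no time and is no camera call; for the wrist camera it gives the pose at the moment of the call.
- env.job_done(): hands the job in, once; it reports no verdict.
The state is a dict: "time_s": time; "qpos": joint angles; "qvel": joint speeds; "effort": joint torques, N m; "ee_pos": TCP position; "ee_rot": TCP orientation; "force": force on the tool from outside, world axes, zero at the start; "torque": the same for the moment, N m; "gripper_width": finger opening in mm.
Only numpy, scipy, OpenCV 4.12 (cv2) and the standard library are available. Lean on these libraries where they do the work, as an engineer would, in place of code of your own. Each camera call takes 0.05 s, during which the arm holds its last target.

## Task

Pack the grey lunch caddy: stand the yellow bottle, the teal snack pod and the red-lidded glass container upright in the compartments whose mats match their colours. The glass container is at the back of the white pantry tray, so the tall canister in front of it has to come out: stand that in the middle of the round cork mat. Set everything down without dropping it, and leave the green bottle and the purple pod where they stand.

Things in the scene. Friction and masses are not known exactly. Their poses are not given: they have to be found in the camera images.
- bottle_yellow: yellow aluminium drink bottle with a black twist cap, standing on the bench: round body 62 mm in diameter up to 108 mm, cap 36 mm in diameter, 140 mm tall, about 0.2 kg. Origin at the centre of its underside, z up.
- pod_teal: teal silicone snack pod, closed, standing on the bench: an upright cylinder 62 mm in diameter, 66 mm tall plus a 4 mm stud on top, about 0.12 kg, stiff enough to grip. Origin at the centre of its underside, z up.
- glass: square glass container with a red lid, 58 x 58 mm, straight sides, 66 mm tall (lid: top 18 mm), 0.25 kg. Stands in the rear of the white pantry tray (fixed; 200 x 150 mm, wall 22 mm high, floor 4 mm), about 71 mm behind the canister (centres) and 50 mm before the tray's rear wall. Sides within 0.1 rad of the tray's; x, y square to them. Origin at the centre of its underside, z up.
- canister: tall white ceramic canister with a blue band and wooden lid, standing in the front of the pantry tray, close in front (robot side) of the glass container, which it blocks: a straight cylinder 66 mm in diameter, 160 mm tall, about 0.35 kg. Origin at the centre of its underside, z up.
- bottle_green: green drink bottle with a black twist cap, same shape and size as the yellow one (62 mm diameter, 140 mm tall): belongs to someone else, stays where it is. Origin at the centre of its underside, z up.
- pod_purple: purple snack pod, same shape and size as the teal one (62 mm diameter, 70 mm tall): belongs to someone else, stays where it is. Origin at the centre of its underside, z up.
- cork: round cork mat fixed flat on the bench, 104 mm in diameter, 8 mm thick: the place for the canister. Origin at the centre of its underside, z up.
- mat_yellow: yellow mat, 84 x 84 mm, 3 mm thick, in a compartment (88 x 88 mm inside) of the fixed grey open caddy; the place of the yellow bottle. Origin: centre of the mat's underside, 4 mm above the bench, and of the compartment; z up, y along the row of compartments. Which mat is where varies. Caddy 280 (y) x 96 mm, 30 mm high, centres 92 mm apart.
- mat_teal: teal mat, 84 x 84 mm, 3 mm thick, in a compartment (88 x 88 mm inside) of the fixed grey open caddy; the place of the teal pod. Origin: centre of the mat's underside, 4 mm above the bench, and of the compartment; z up, y along the row of compartments. Which mat is where varies. Caddy walls and dividers: 4 mm thick, 30 mm high.
- mat_red: red mat, 84 x 84 mm, 3 mm thick, in a compartment (88 x 88 mm inside) of the fixed grey open caddy; the place of the red-lidded glass container. Origin: centre of the mat's underside, 4 mm above the bench, and of the compartment; z up, y along the row of compartments. Which mat is where varies. Caddy walls and dividers: 4 mm thick, 30 mm high.

How it is judged (in metres and radians):
At the end, for the whole second after the job is handed in: Bottle, pod and glass upright (0.12 rad) on the floor of the yellow, teal and red compartments (within 24 mm of the mat centre, under 10 mm above its underside); canister upright on the cork within 18 mm of centre; green bottle and purple pod upright within 25 mm of their start; all at rest (horizontal distance between bottle_yellow and mat_yellow below 0.024 m and z of bottle_yellow in the frame of mat_yellow below 0.01 m and angle between each of bottle_yellow, pod_teal, glass, canister, bottle_green, pod_purple's own z axis and vertical below 0.12 rad and linear speed of each of bottle_yellow, pod_teal, glass, canister, bottle_green, pod_purple below 0.02 m/s and horizontal distance between pod_teal and mat_teal below 0.024 m and z of pod_teal in the frame of mat_teal below 0.01 m and horizontal distance between glass and mat_red below 0.024 m and z of glass in the frame of mat_red below 0.01 m and horizontal distance between canister and cork below 0.018 m and z of canister in the frame of cork between 0.004 and 0.014 m and distance of each of bottle_green, pod_purple from where it was at the start of the episode below 0.025 m); the robot touches nothing.
It fails at once if the yellow bottle is dropped from more than about 2 cm, or knocked flying (contact force between bottle_yellow and the fingers below 0.01 N and linear speed of bottle_yellow above 0.65 m/s).
It fails at once if the teal pod is dropped from more than about 2 cm, or knocked flying (contact force between pod_teal and the fingers below 0.01 N and linear speed of pod_teal above 0.65 m/s).
It fails at once if the glass container is dropped from more than about 2 cm, or knocked flying (contact force between glass and the fingers below 0.01 N and linear speed of glass above 0.65 m/s).
It fails at once if the canister is dropped from more than about 2 cm, or knocked flying (contact force between canister and the fingers below 0.01 N and linear speed of canister above 0.65 m/s).
It fails at once if the green bottle or the purple pod is moved more than 25 mm or tipped over (distance of any of bottle_green, pod_purple from where it was at the start of the episode above 0.025 m or angle between any of bottle_green, pod_purple's own z axis and vertical above 0.35 rad).
It also fails if it takes over 118 s, if anything falls off the work surface, if the arm or the gripper's body presses on something with over 40 N, if the wrist force passes 120 N, or if a joint passes its speed limit or range.

## Working session

There is one attempt and no reset: what is moved stays moved. The work goes in short steps, Python scripts to look and compute and a tool call to move; the robot and the scene stay as the last step left them, time stands still between calls to the robot, and variables do not carry over. Pictures are saved under pics/ and viewed, and the job is handed in when it is done.

Besides the shell and the picture viewer there is one more tool, called by a JSON object that holds its "op" and its "data". drive_tool: Moves the arm, as the interface text tells. Its arguments: {"type":"object","properties":{"motion":{"type":"array","items":{"type":"array"}},"claw":{"type":"number"},"force":{"type":"number"}},"required":["motion"]}

```bash
mkdir -p pics; ls; python3 - <<'E'
from workcell import env
import cv2,numpy as np
np.set_printoptions(precision=4,suppress=True)
print(env.state())
for n in("scene","top","wrist"):
    p=env.camera_params(n); print(n,p)
    cv2.imwrite(f"pics/{n}0.png",env.grab_frame(n)[:,:,::-1])
E
```

```text
pics
{'time_s': 0.0, 'qpos': array([-75.7454,  18.3508,  89.7064,  -0.0021,  72.0442,  -1.1478]), 'qvel': array([-0.0318, -0.0421, -0.0007,  0.0324,  0.0018,  0.0401]), 'effort': array([ -0.0015, -41.2465, -23.1975,   0.0724,   0.0456,  -0.0001]), 'ee_pos': array([ 152.5633, -553.8621,  213.1291]), 'ee_rot': array([-180.    ,    0.1014,  -74.597 ]), 'force': array([1.3051, 0.1859, 0.0022]), 'torque': array([ 0.014 ,  0.0024, -0.0059]), 'gripper_width': 91.06275989587957}
scene {'fov_y': 50.877032932007765, 'cx': 316.68592327318584, 'cy': 243.08639225802057, 'pose': array([[  -0.3599,    0.8191,   -0.4468, 1012.2719],
       [   0.933 ,    0.3155,   -0.1731,  180.914 ],
       [  -0.0009,   -0.4792,   -0.8777,  943.5984],
       [   0.    ,    0.    ,    0.    ,    1.    ]])}
top {'fov_y': 47.859989115400964, 'cx': 325.13111063552003, 'cy': 244.61793383700643, 'pose': array([[  -0.0298,   -0.9931,    0.1136,  395.3549],
       [  -0.9991,    0.0332,    0.0276,  -14.0535],
       [  -0.0312,   -0.1127,   -0.9931, 1324.645 ],
       [   0.    ,    0.    ,    0.    ,    1.    ]])}
wrist {'fov_y': 58.042525496412566, 'cx': 310.0726971879219, 'cy': 231.5140334034527, 'pose': array([[   0.2649,   -0.9212,   -0.285 ,  234.1105],
       [  -0.9643,   -0.2534,   -0.0772, -532.0184],
       [  -0.0011,    0.2952,   -0.9554,  383.6932],
       [   0.    ,    0.    ,    0.    ,    1.    ]])}
```

View pics/scene0.png

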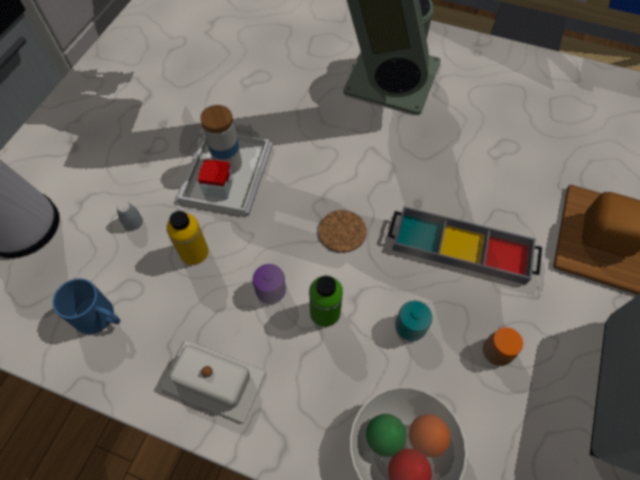

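View pics/top0.png

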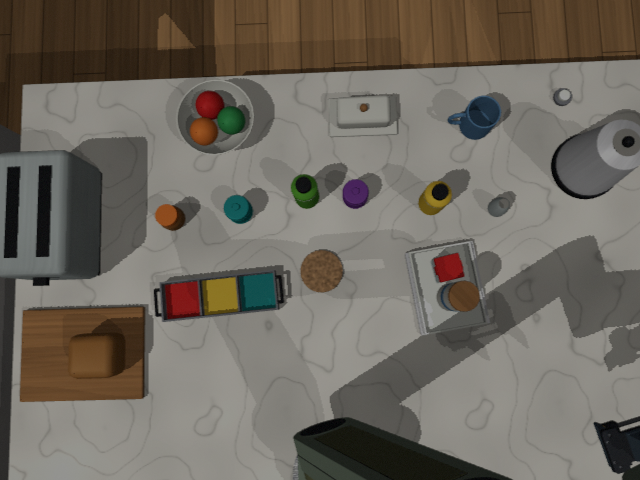

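View pics/wrist0.png

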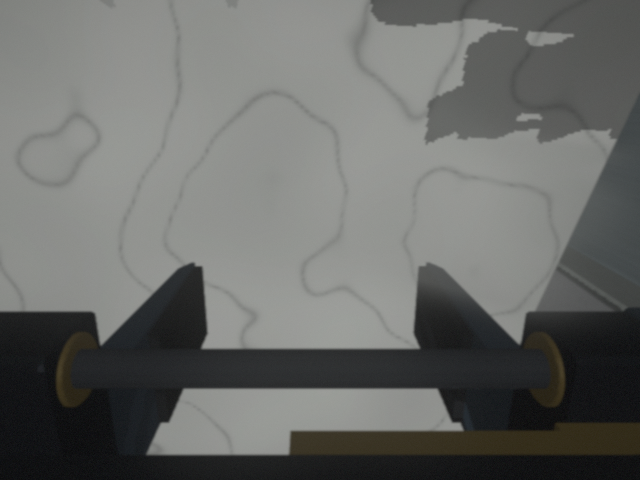

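```bash
cat > h.py <<'E'
import numpy as np,cv2
np.set_printoptions(precision=1,suppress=True)
def K(p):
    f=240/np.tan(np.radians(p["fov_y"]/2)); return f
def ray(p,u,v):
    f=K(p); d=np.array([(u-p["cx"])/f,(v-p["cy"])/f,1.]); T=np.array(p["pose"]); return T[:3,3],T[:3,:3]@d
def plane(p,u,v,z):
    o,d=ray(p,u,v); return o+d*(z-o[2])/d[2]
def proj(p,X):
    T=np.array(p["pose"]); c=T[:3,:3].T@(np.array(X,float)-T[:3,3]); f=K(p); return np.array([p["cx"]+f*c[0]/c[2],p["cy"]+f*c[1]/c[2]])
E
python3 - <<'E'
import cv2
a=cv2.imread("pics/top0.png")
def crop(n,im,x,y,w,h,k):
    c=cv2.resize(im[y:y+h,x:x+w],None,fx=k,fy=k,interpolation=cv2.INTER_CUBIC)
    for i in range(0,w,10):
        cv2.line(c,(i*k,0),(i*k,10 if i%50 else 20),(0,0,255),1)
        if i%20==0: cv2.putText(c,str(x+i),(i*k,30),0,.4,(0,0,255),1)
    for i in range(0,h,10):
        cv2.line(c,(0,i*k),(10,i*k),(0,0,255),1)
        if i%20==0: cv2.putText(c,str(y+i),(12,i*k+4),0,.4,(0,0,255),1)
    cv2.imwrite(n,c)
crop("pics/c1.png",a,150,165,230,160,3)
crop("pics/c2.png",a,390,165,130,180,3)
b=cv2.imread("pics/scene0.png")
crop("pics/c3.png",b,150,90,220,190,3)
crop("pics/c4.png",b,230,190,320,160,2)
E
```

```text
(no output)
```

View pics/c1.png

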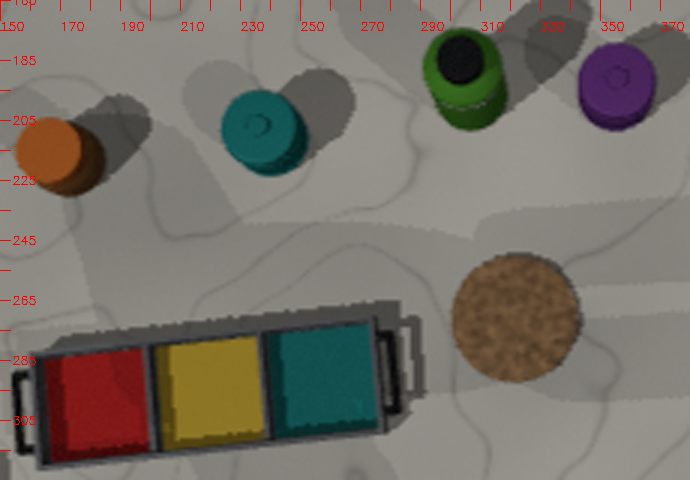

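View pics/c2.png

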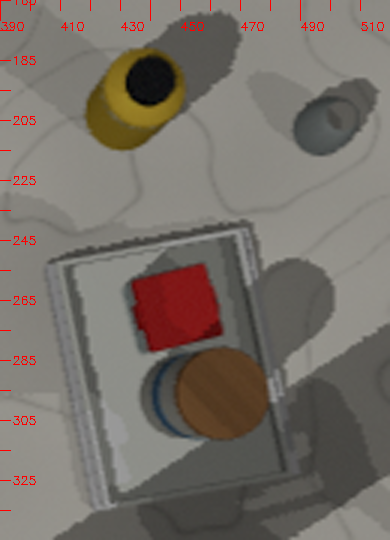

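View pics/c3.png

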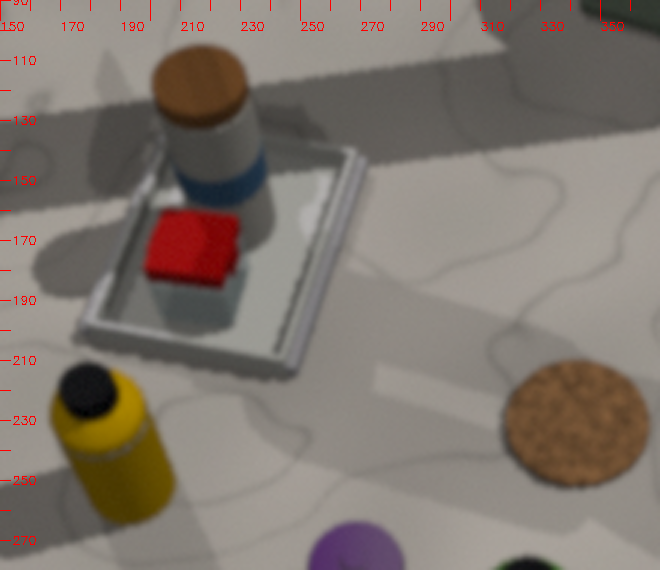

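View pics/c4.png

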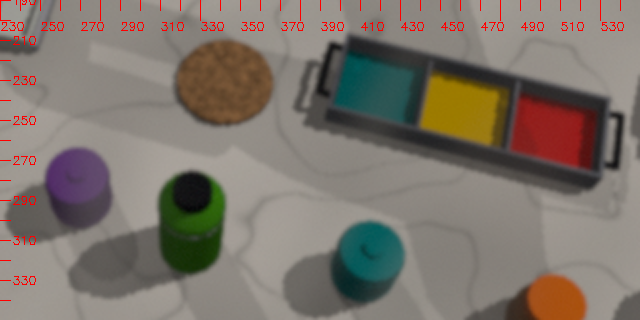

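```bash
cat > m.py <<'E'
from workcell import env
from h import *
T=env.camera_params("top");S=env.camera_params("scene")
def c(n,a,b,z):
    A=plane(T,*a,z);B=plane(S,*b,z); print(n,A[:2],B[:2],"diff",(A-B)[:2])
c("cork",(322,270.7),(342,230.3),8)
c("teal",(236,206.7),(415.5,314.5),70)
c("green",(303.7,184.7),(326,285),140)
c("purple",(355.3,190.7),(268.5,277.5),70)
c("yellow",(440.3,191.7),(179.3,220),140)
c("glass",(449.3,267.3),(215.3,170.3),70)
c("can",(464,296),(216.7,118.3),164)
def poly(cam,o,k,pts,z):
    P=np.array([plane(cam,o[0]+x/k,o[1]+y/k,z)[:2] for x,y in pts]); 
    print(P.mean(0)); 
    for i in range(len(P)):
        e=P[(i+1)%len(P)]-P[i]; print("   ",P[i],np.linalg.norm(e),np.degrees(np.arctan2(e[1],e[0])))
print("caddy");poly(T,(150,165),3,[(37,355),(375,319),(384,432),(42,467)],30)
print("tray");poly(T,(390,165),3,[(47,262),(248,223),(298,470),(98,508)],22)
print("lid");poly(T,(390,165),3,[(131,285),(206,263),(222,330),(149,352)],70)
E
python3 m.py
```

```text
cork [482.2  32.1] [487.4  35.7] diff [-5.2 -3.6]
teal [636.2 229.1] [641.5 231. ] diff [-5.3 -1.9]
green [667.3  62.8] [674.7  67.3] diff [-7.5 -4.5]
purple [664.4 -54.1] [670.1 -50.1] diff [-5.7 -4. ]
yellow [ 640.3 -239.7] [ 649.5 -233.9] diff [-9.2 -5.8]
glass [ 476.6 -264.1] [ 479.9 -257.9] diff [-3.3 -6.2]
can [ 408.7 -273. ] [ 418.6 -266.9] diff [-9.9 -6. ]
caddy
[427.8 278.6]
    [462.6 417.7] 274.031785971967 -85.75123789236801
    [482.9 144.4] 90.27777431036989 -176.5482627845244
    [392.8 139. ] 274.99059970314585 94.09051742022184
    [373.1 413.3] 89.53691283329954 2.832138295714921
tray
[ 433.9 -266.9]
    [ 519.2 -171.3] 164.0859339139166 -80.83829381793004
    [ 545.3 -333.3] 199.04131537911854 -172.1343655998106
    [ 348.1 -360.5] 160.23644039162338 99.02263543047326
    [ 323.  -202.3] 198.60253141060053 8.973576038410888
lid
[ 476.3 -263.4]
    [ 494.7 -229.2] 60.30757903352791 -75.4647943938006
    [ 509.8 -287.6] 52.809760312693406 -169.94807385180064
    [ 457.8 -296.8] 58.54769848397284 104.95047234751449
    [ 442.7 -240.2] 53.12524937385435 11.981948174741715
```

{"op": "drive_tool", "data": {"motion": [[[0.0246,0.0159,0],[0,0,0.0686]],[[0.0246,0.0159,0],[0,0,0.0686]],[[0.0246,0.0159,0],[0,0,0.0686]],[[0.0246,0.0159,0],[0,0,0.0686]],[[0.0246,0.0159,0],[0,0,0.0686]],[[0.0246,0.0159,0],[0,0,0.0686]],[[0.0246,0.0159,0],[0,0,0.0686]],[[0.0246,0.0159,0],[0,0,0.0686]],[[0.0246,0.0159,0],[0,0,0.0686]],[[0.0246,0.0159,0],[0,0,0.0686]]], "claw": 1, "force": 25}}

```text
time_s: 0.98
ee_pos: [399.7, -394.3, 213.7]
ee_rot: [-180.0, 0.0, -35.1]
force: [-0.2, -0.8, -0.0]
gripper_width: 91.3
```

{"op": "drive_tool", "data": {"motion": [[[0.028,0.018,0],[0,0,0.0686]],[[0.028,0.018,0],[0,0,0.0686]],[[0.028,0.018,0],[0,0,0.0686]],[[0.028,0.018,0],[0,0,0.0686]],[[0.028,0.018,0],[0,0,0.0686]],[[0.028,0.018,0],[0,0,0.0686]],[[0.028,0.018,0],[0,0,0.0686]],[[0.028,0.018,0],[0,0,0.0686]],[[0.022,0.015,0],[0,0,0.0686]],[[0,0,0],[0,0,0.0686]]]}}

```text
time_s: 1.82
ee_pos: [648.6, -232.7, 212.6]
ee_rot: [-179.9, -0.1, 4.4]
force: [-1.0, -1.1, 0.0]
gripper_width: 91.1
```

```bash
cat > look.py <<'E'
import sys
from workcell import env
from h import *
n,lab=sys.argv[1:3]
np.set_printoptions(precision=1,suppress=True)
s=env.state();p=env.camera_params(n)
cv2.imwrite(f"pics/{lab}.png",env.grab_frame(n)[:,:,::-1])
import pickle;pickle.dump(p,open(f"pics/{lab}.pkl","wb"))
print(s["time_s"],s["ee_pos"],s["ee_rot"],s["gripper_width"],s["force"])
print(p["pose"])
print("tcp px",proj(p,s["ee_pos"]))
E
python3 look.py wrist w1
```

```text
1.8167 [ 648.6 -232.7  212.6] [-179.9   -0.1    4.4] 91.07321416799049 [-1.  -1.1  0. ]
[[   1.     0.1    0.   642.6]
 [   0.1   -1.    -0.3 -149.6]
 [   0.     0.3   -1.   383.2]
 [   0.     0.     0.     1. ]]
tcp px [308.9 299.8]
```

View pics/w1.png

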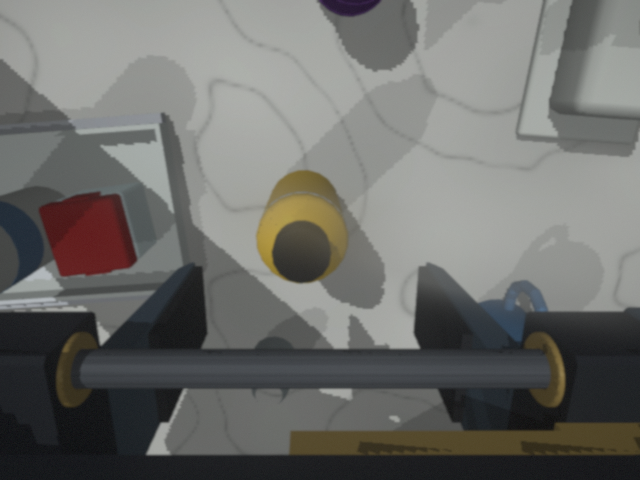

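```bash
cat > pt.py <<'E'
import sys,pickle
from h import *
p=pickle.load(open(f"pics/{sys.argv[1]}.pkl","rb"))
a=list(map(float,sys.argv[2:]))
for i in range(0,len(a),3): print(a[i:i+3],plane(p,*a[i:i+3])[:2])
E
python3 pt.py w1 302 252 140  302 171 0 40 203 70 123 193 70 136 264 70 59 277 70
```

```text
[302.0, 252.0, 140.0] [ 644.6 -237. ]
[302.0, 171.0, 0.0] [ 640.3 -211.1]
[40.0, 203.0, 70.0] [ 448.6 -238.6]
[123.0, 193.0, 70.0] [ 510.4 -226.3]
[136.0, 264.0, 70.0] [ 517.6 -281.9]
[59.0, 277.0, 70.0] [ 457.2 -297.4]
```

{"op": "drive_tool", "data": {"motion": [[[0,-0.0005,0],[0,0,0]],[[0,0,0],[0,0,0]],[[0,0,-0.02],[0,0,0]],[[0,0,-0.025],[0,0,0]],[[0,0,-0.025],[0,0,0]],[[0,0,-0.025],[0,0,0]],[[0,0,-0.025],[0,0,0]],[[0,0,-0.02],[0,0,0]],[[0,0,-0.004],[0,0,0]],[[0,0,0],[0,0,0]]]}}

```text
time_s: 2.7
ee_pos: [643.1, -237.3, 68.7]
ee_rot: [-179.9, 0.2, 3.9]
force: [-0.3, 0.0, 0.1]
gripper_width: 91.1
```

{"op": "drive_tool", "data": {"motion": [[[0,0,0],[0,0,0]],[[0,0,0],[0,0,0]],[[0,0,0],[0,0,0]],[[0,0,0],[0,0,0]],[[0,0,0],[0,0,0]],[[0,0,0],[0,0,0]],[[0,0,0],[0,0,0]],[[0,0,0],[0,0,0]],[[0,0,0],[0,0,0]],[[0,0,0],[0,0,0]]], "claw": 0, "force": 25}}

```text
time_s: 3.53
ee_pos: [644.8, -237.0, 71.0]
ee_rot: [180.0, -0.0, 4.0]
force: [-1.9, -0.6, 5.6]
gripper_width: 61.7
```

{"op": "drive_tool", "data": {"motion": [[[0,0,0.01],[0,0,0]],[[0,0,0.02],[0,0,0]],[[0,0,0.025],[0,0,0]],[[0,0,0.025],[0,0,0]],[[-0.005,0.01,0.02],[0,0,0]],[[-0.01,0.02,0],[0,0,0]],[[-0.015,0.028,0],[0,0,0]],[[-0.015,0.028,0],[0,0,0]],[[-0.015,0.028,0],[0,0,0]],[[-0.015,0.028,0],[0,0,0]]]}}

```text
time_s: 4.37
ee_pos: [568.7, -93.5, 169.7]
ee_rot: [-180.0, 0.0, 4.0]
force: [1.6, -0.9, -2.3]
gripper_width: 61.5
```

{"op": "drive_tool", "data": {"motion": [[[-0.015,0.028,0],[0,0,0]],[[-0.015,0.028,0],[0,0,0]],[[-0.015,0.028,0],[0,0,0]],[[-0.015,0.028,0],[0,0,0]],[[-0.015,0.028,0],[0,0,0]],[[-0.015,0.028,0],[0,0,0]],[[-0.015,0.028,0],[0,0,0]],[[-0.015,0.028,0],[0,0,0]],[[-0.015,0.025,0],[0,0,0]],[[-0.004,0.016,0],[0,0,0]]]}}

```text
time_s: 5.2
ee_pos: [428.0, 172.1, 169.9]
ee_rot: [-180.0, 0.1, 4.1]
force: [-0.5, -0.5, -1.5]
gripper_width: 61.9
```

```bash
python3 look.py wrist w2
```

```text
5.2 [428.  172.1 169.9] [-180.     0.1    4.1] 61.91624148543475 [-0.5 -0.5 -1.5]
[[  1.    0.1   0.  423.1]
 [  0.1  -1.   -0.3 255.4]
 [ -0.    0.3  -1.  340.5]
 [  0.    0.    0.    1. ]]
tcp px [308.9 299.8]
```

View pics/w2.png

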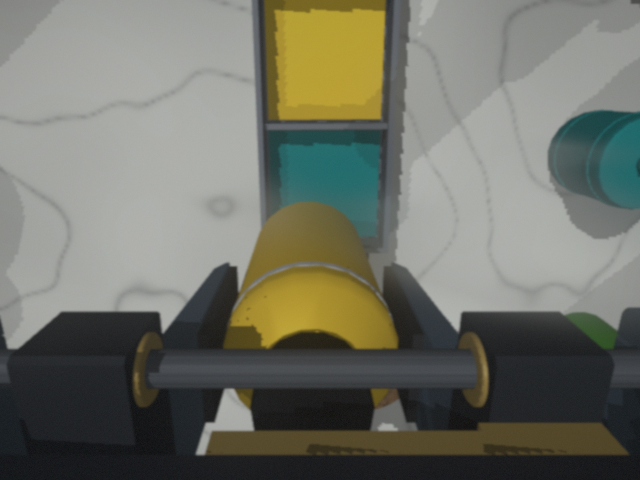

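```bash
python3 -c "
import cv2
a=cv2.imread('pics/w2.png')[0:260,230:430]
cv2.imwrite('pics/w2c.png',cv2.resize(a,None,fx=3,fy=3,interpolation=cv2.INTER_CUBIC)[:600])
b=cv2.imread('pics/w2.png')[80:240,520:640]
cv2.imwrite('pics/w2d.png',cv2.resize(b,None,fx=3,fy=3,interpolation=cv2.INTER_CUBIC))"
```

```text
(no output)
```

View pics/w2c.png

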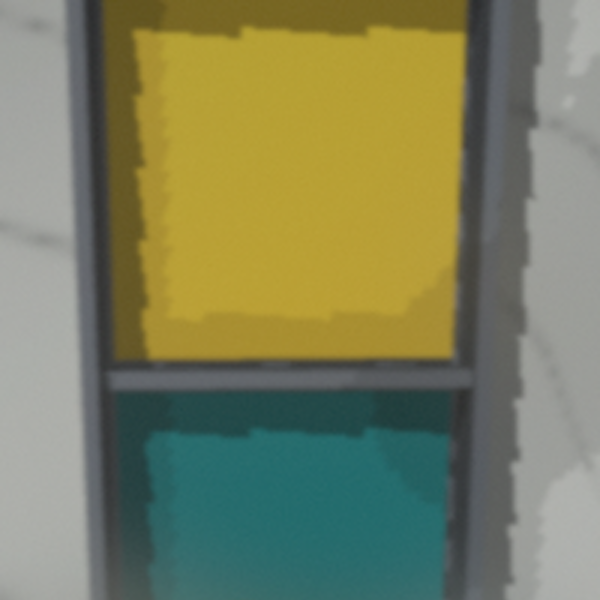

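View pics/w2d.png

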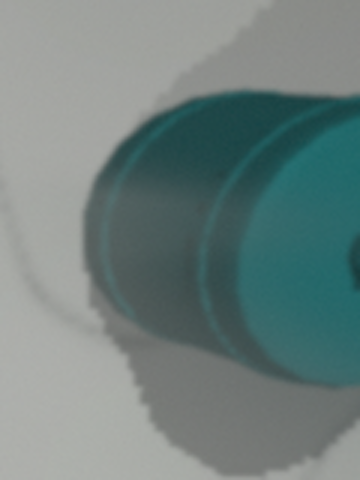

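```bash
python3 pt.py w2 326.6 126 30 262.5 126 30 390.7 126 30  257.3 0 30 392.5 0 30 268 120 7 381.7 119.5 7 639 167 70
```

```text
[326.6, 126.0, 30.0] [434.9 237.8]
[262.5, 126.0, 30.0] [390.3 234.6]
[390.7, 126.0, 30.0] [479.6 240.9]
[257.3, 0.0, 30.0] [383.9 313.4]
[392.5, 0.0, 30.0] [470.8 319.5]
[268.0, 120.0, 7.0] [391.8 237.7]
[381.7, 119.5, 7.0] [476.5 244.1]
[639.0, 167.0, 70.0] [629.9 229.1]
```

```bash
python3 - <<'E'
import cv2
b=cv2.imread("pics/scene0.png")[200:290,375:550]
cv2.imwrite("pics/c5.png",cv2.resize(b,None,fx=4,fy=4,interpolation=cv2.INTER_CUBIC))
E
```

```text
(no output)
```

View pics/c5.png

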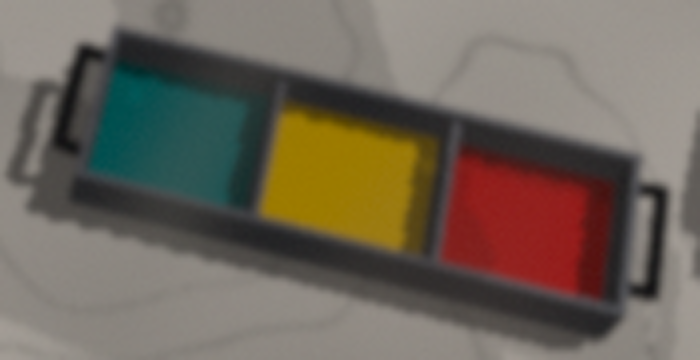

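```bash
python3 - <<'E'
from workcell import env
from h import *
S=env.camera_params("scene");T=env.camera_params("top")
q=lambda x,y:plane(S,375+x/4,200+y/4,30)[:2]
print(q(358.25,170.5)); print([q(*a) for a in[(120,32),(638,157),(620,308),(78,178)]]); print(q(269,150),q(447.5,191))
# top: div1 (150..)  crop c1: div red/yel (149,345)-(158,455); yel/teal (263,333)-(270,443)
r=lambda x,y:plane(T,150+x/3,165+y/3,30)[:2]
print(r(210,394),r(153.5,400),r(266.5,388))
s=env.state();print(s['ee_pos'])
E
```

```text
[436.5 285. ]
[array([399.2, 146.6]), array([376.7, 418.3]), array([466.4, 424.3]), array([492.7, 151.4])]
[441.3 239.1] [431.9 330.5]
[427.1 277.9] [423.7 323.4] [430.5 232.4]
[428.6 174.1 170. ]
```

{"op": "drive_tool", "data": {"motion": [[[0.0013,0.015,0],[0,0,0]],[[0,0.025,0],[0,0,0]],[[0,0.025,0],[0,0,0]],[[0,0.025,0],[0,0,0]],[[0,0.015,0],[0,0,0]],[[0,0.008,0],[0,0,0]],[[0,0,-0.01],[0,0,0]],[[0,0,-0.015],[0,0,0]],[[0,0,-0.015],[0,0,0]],[[0,0,0],[0,0,0]]]}}

```text
time_s: 6.08
ee_pos: [429.8, 280.6, 126.6]
ee_rot: [179.8, 0.4, 4.0]
force: [-0.8, 0.0, -2.8]
gripper_width: 62.1
```

```bash
python3 look.py wrist w3;python3 look.py top t3
```

```text
6.0833 [429.8 280.6 126.6] [179.8   0.4   4. ] 62.09817203229189 [-0.8  0.  -2.8]
[[  1.    0.1   0.  425.8]
 [  0.1  -1.   -0.3 364.8]
 [ -0.    0.3  -1.  296.7]
 [  0.    0.    0.    1. ]]
tcp px [308.9 299.8]
6.1333 [430.7 281.2 128.1] [179.8   0.2   4. ] 61.37630861749302 [-0.1  0.1 -2. ]
[[  -0.    -1.     0.1  395.4]
 [  -1.     0.     0.   -14.1]
 [  -0.    -0.1   -1.  1324.6]
 [   0.     0.     0.     1. ]]
tcp px [208.6 294. ]
```

View pics/w3.png

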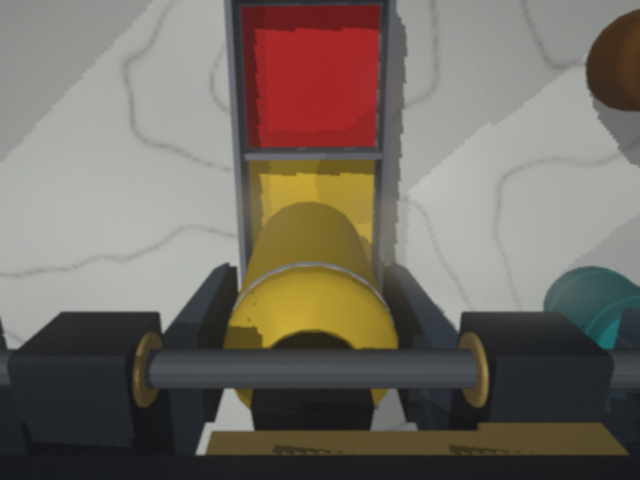

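```bash
python3 pt.py w3 314 156 30 239 156 30 388 156 30  311 2 30 
```

```text
[314.0, 156.0, 30.0] [428.6 329.9]
[239.0, 156.0, 30.0] [382.7 326.7]
[388.0, 156.0, 30.0] [473.8 333. ]
[311.0, 2.0, 30.0] [420.9 414.3]
```

{"op": "drive_tool", "data": {"motion": [[[0,0.001,0],[0,0,0]],[[0,0,-0.01],[0,0,0]],[[0,0,-0.015],[0,0,0]],[[0,0,-0.013],[0,0,0]],[[0,0,-0.006],[0,0,0]],[[0,0,-0.004],[0,0,0]],[[0,0,-0.002],[0,0,0]],[[0,0,-0.001],[0,0,0]],[[0,0,0],[0,0,0]],[[0,0,0],[0,0,0]]]}}

```text
time_s: 7.02
ee_pos: [432.4, 284.4, 79.5]
ee_rot: [-180.0, -0.1, 4.0]
force: [0.2, -0.2, -2.0]
gripper_width: 61.9
```

{"op": "drive_tool", "data": {"motion": [[[0,0,-0.001],[0,0,0]],[[0,0,-0.001],[0,0,0]],[[0,0,0],[0,0,0]],[[0,0,0],[0,0,0]],[[0,0,0],[0,0,0]],[[0,0,0],[0,0,0]],[[0,0,0],[0,0,0]],[[0,0,0],[0,0,0]],[[0,0,0],[0,0,0]],[[0,0,0],[0,0,0]]]}}

```text
time_s: 7.85
ee_pos: [432.4, 284.5, 78.0]
ee_rot: [-180.0, -0.1, 4.0]
force: [-1.5, -1.0, 5.8]
gripper_width: 61.8
```

{"op": "drive_tool", "data": {"motion": [[[0,0,0],[0,0,0]],[[0,0,0],[0,0,0]],[[0,0,0],[0,0,0]],[[0,0,0],[0,0,0]],[[0,0,0],[0,0,0]],[[0,0,0],[0,0,0]],[[0,0,0],[0,0,0]],[[0,0,0.005],[0,0,0]],[[0,0,0.01],[0,0,0]],[[0,0,0.02],[0,0,0]]], "claw": 1}}

```text
time_s: 8.68
ee_pos: [430.8, 283.4, 111.3]
ee_rot: [179.9, 0.2, 4.0]
force: [0.5, 0.0, -0.8]
gripper_width: 91.2
```

{"op": "drive_tool", "data": {"motion": [[[0,0,0.03],[0,0,0]],[[0,0,0.03],[0,0,0]],[[0,0,0.02],[0,0,0]],[[0.01,-0.003,0],[0,0,0]],[[0.03,-0.008,0],[0,0,0]],[[0.035,-0.009,0],[0,0,0]],[[0.04,-0.01,0],[0,0,0]],[[0.04,-0.01,0],[0,0,0]],[[0.035,-0.009,0],[0,0,0]],[[0.017,-0.005,0],[0,0,0]]]}}

```text
time_s: 9.52
ee_pos: [643.1, 228.1, 191.0]
ee_rot: [180.0, -0.1, 3.9]
force: [-0.3, 0.4, 0.7]
gripper_width: 91.3
```

```bash
python3 look.py wrist w4
```

```text
9.5167 [643.1 228.1 191. ] [180.   -0.1   3.9] 91.27398771435638 [-0.3  0.4  0.7]
[[  1.    0.1   0.  637.9]
 [  0.1  -1.   -0.3 311.7]
 [  0.    0.3  -1.  361.4]
 [  0.    0.    0.    1. ]]
tcp px [308.9 299.9]
```

View pics/w4.png

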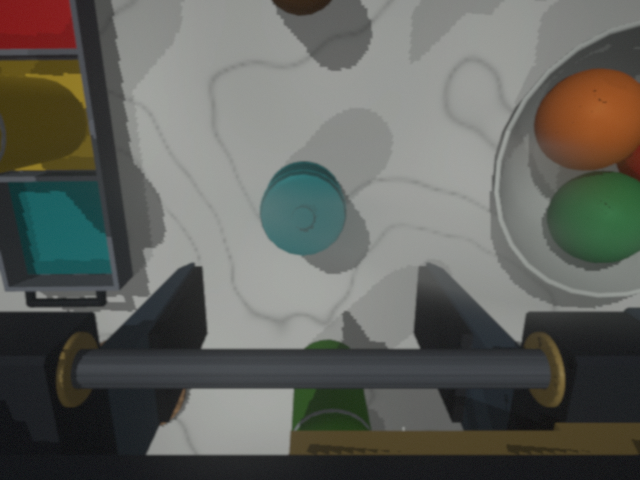

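```bash
python3 pt.py w4 305 216 70 303 213 66 494 190 60 494 190 30 508 250 0 46 176 30 100 176 30 55 284 30
```

```text
[305.0, 216.0, 70.0] [639.8 232.8]
[303.0, 213.0, 66.0] [638.3 233.8]
[494.0, 190.0, 60.0] [772.3 258.1]
[494.0, 190.0, 30.0] [785.6 252.8]
[508.0, 250.0, 0.0] [821.8 194.8]
[46.0, 176.0, 30.0] [438.8 240.5]
[100.0, 176.0, 30.0] [480.3 243.3]
[55.0, 284.0, 30.0] [436.1 149.5]
```

{"op": "drive_tool", "data": {"motion": [[[0,0.002,-0.01],[0,0,0]],[[0,0,-0.025],[0,0,0]],[[0,0,-0.025],[0,0,0]],[[0,0,-0.025],[0,0,0]],[[0,0,-0.025],[0,0,0]],[[0,0,-0.025],[0,0,0]],[[0,0,-0.015],[0,0,0]],[[0,0,-0.008],[0,0,0]],[[0,0,-0.004],[0,0,0]],[[0,0,0],[0,0,0]]]}}

```text
time_s: 10.4
ee_pos: [638.0, 232.4, 29.4]
ee_rot: [180.0, 0.1, 4.0]
force: [0.7, -0.4, -0.2]
gripper_width: 91.2
```

{"op": "drive_tool", "data": {"motion": [[[0,0,0],[0,0,0]],[[0,0,0],[0,0,0]],[[0,0,0],[0,0,0]],[[0,0,0],[0,0,0]],[[0,0,0],[0,0,0]],[[0,0,0],[0,0,0]],[[0,0,0],[0,0,0]],[[0,0,0],[0,0,0]],[[0,0,0],[0,0,0]],[[0,0,0],[0,0,0]]], "claw": 0, "force": 20}}

```text
time_s: 11.23
ee_pos: [639.2, 232.2, 30.7]
ee_rot: [-180.0, -0.0, 4.0]
force: [-2.1, -1.4, 6.0]
gripper_width: 61.4
```

{"op": "drive_tool", "data": {"motion": [[[0,0,0.01],[0,0,0]],[[0,-0.005,0.025],[0,0,0]],[[0,-0.015,0.03],[0,0,0]],[[-0.01,-0.015,0.025],[0,0,0]],[[-0.025,-0.005,0],[0,0,0]],[[-0.035,0,0],[0,0,0]],[[-0.04,0,0],[0,0,0]],[[-0.04,0,0],[0,0,0]],[[-0.035,0,0],[0,0,0]],[[-0.016,0,0],[0,0,0]]]}}

```text
time_s: 12.07
ee_pos: [432.8, 191.1, 119.7]
ee_rot: [179.9, 0.3, 4.0]
force: [-0.5, -0.2, -0.7]
gripper_width: 61.6
```

{"op": "drive_tool", "data": {"motion": [[[0,0,0],[0,0,0]],[[0,0,0],[0,0,0]],[[0,0,-0.015],[0,0,0]],[[0,0,-0.025],[0,0,0]],[[0,0,-0.02],[0,0,0]],[[0,0,-0.01],[0,0,0]],[[0,0,-0.006],[0,0,0]],[[0,0,-0.003],[0,0,0]],[[0,0,-0.001],[0,0,0]],[[0,0,0],[0,0,0]]]}}

```text
time_s: 12.9
ee_pos: [439.0, 192.4, 40.3]
ee_rot: [-180.0, -0.1, 4.0]
force: [0.4, 0.4, -1.4]
gripper_width: 61.8
```

{"op": "drive_tool", "data": {"motion": [[[0,0,-0.001],[0,0,0]],[[0,0,-0.001],[0,0,0]],[[0,0,-0.001],[0,0,0]],[[0,0,0],[0,0,0]],[[0,0,0],[0,0,0]],[[0,0,0],[0,0,0]],[[0,0,0],[0,0,0]],[[0,0,0],[0,0,0]],[[0,0,0],[0,0,0]],[[0,0,0],[0,0,0]]]}}

```text
time_s: 13.73
ee_pos: [438.5, 192.3, 37.6]
ee_rot: [-180.0, -0.1, 4.0]
force: [0.1, 0.5, 5.3]
gripper_width: 61.7
```

{"op": "drive_tool", "data": {"motion": [[[0,0,0],[0,0,0]],[[0,0,0],[0,0,0]],[[0,0,0],[0,0,0]],[[0,0,0],[0,0,0]],[[0,0,0],[0,0,0]],[[0,0,0],[0,0,0]],[[0,0,0],[0,0,0]],[[0,0,0.005],[0,0,0]],[[0,0,0.01],[0,0,0]],[[0,0,0.02],[0,0,0]]], "claw": 1}}

```text
time_s: 14.57
ee_pos: [436.5, 191.5, 71.0]
ee_rot: [179.9, 0.2, 4.0]
force: [0.9, 0.2, 0.2]
gripper_width: 90.8
```

{"op": "drive_tool", "data": {"motion": [[[0,0,0.02],[0,0,0]],[[0,0,0.04],[0,0,0]],[[0,0,0.04],[0,0,0]],[[0,-0.01,0.03],[0,0,-0.05]],[[-0.002,-0.02,0.015],[0,0,-0.09]],[[-0.002,-0.03,0],[0,0,-0.1]],[[-0.002,-0.035,0],[0,0,-0.1]],[[-0.002,-0.035,0],[0,0,-0.1]],[[-0.002,-0.035,0],[0,0,-0.1]],[[-0.002,-0.035,0],[0,0,-0.1]]]}}

```text
time_s: 15.4
ee_pos: [425.4, -9.3, 217.5]
ee_rot: [-180.0, -0.0, -32.9]
force: [0.3, -0.7, 0.5]
gripper_width: 91.4
```

{"op": "drive_tool", "data": {"motion": [[[-0.002,-0.035,0],[0,0,-0.1]],[[-0.002,-0.035,0],[0,0,-0.1]],[[-0.002,-0.035,0],[0,0,-0.1]],[[-0.002,-0.035,0],[0,0,-0.1]],[[-0.002,-0.035,0],[0,0,-0.1]],[[-0.002,-0.035,0],[0,0,-0.1]],[[-0.001,-0.03,0],[0,0,-0.1]],[[0,-0.017,0],[0,0,-0.08]],[[0,-0.005,0],[0,0,-0.046]],[[0,0,0],[0,0,0]]]}}

```text
time_s: 16.23
ee_pos: [412.8, -271.4, 217.1]
ee_rot: [180.0, -0.0, -80.2]
force: [0.3, -0.1, -0.3]
gripper_width: 91.2
```

```bash
python3 look.py wrist w5; python3 look.py top t5
```

```text
16.2333 [ 412.8 -271.4  217.1] [180.   -0.  -80.2] 91.22556537817876 [ 0.3 -0.1 -0.3]
[[   0.2   -0.9   -0.3  496. ]
 [  -1.    -0.2   -0.1 -257.1]
 [   0.     0.3   -1.   387.5]
 [   0.     0.     0.     1. ]]
tcp px [309.6 301.4]
16.2833 [ 412.7 -270.3  217. ] [180.   0. -80.] 91.23049704385822 [-0.1  0.5  0.1]
[[  -0.    -1.     0.1  395.4]
 [  -1.     0.     0.   -14.1]
 [  -0.    -0.1   -1.  1324.6]
 [   0.     0.     0.     1. ]]
tcp px [468.4 293.5]
```

View pics/w5.png

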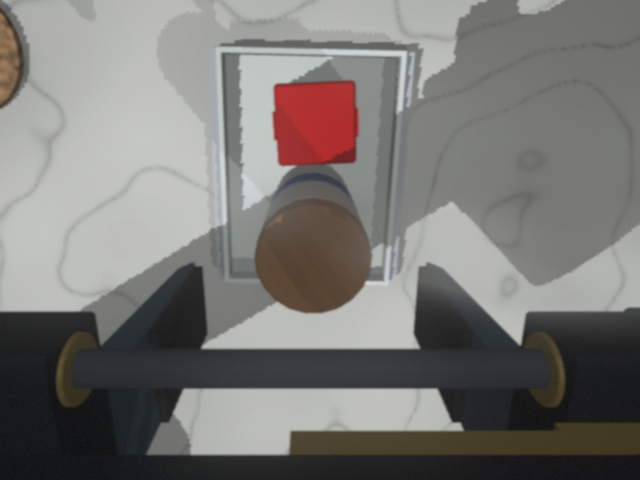

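View pics/t5.png

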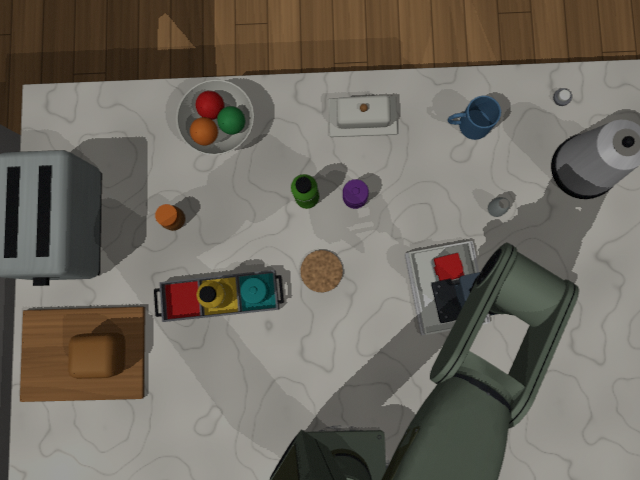

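```bash
python3 pt.py w5 313 255 164 256 255 164 370 255 164 275 86 70 355 82 70 355 162 70 278 166 70 315 124 70 0 55 8
```

```text
[313.0, 255.0, 164.0] [ 414.9 -272.9]
[256.0, 255.0, 164.0] [ 409.6 -242. ]
[370.0, 255.0, 164.0] [ 420.2 -303.8]
[275.0, 86.0, 70.0] [ 499.6 -232. ]
[355.0, 82.0, 70.0] [ 511.7 -286.3]
[355.0, 162.0, 70.0] [ 457.4 -297.4]
[278.0, 166.0, 70.0] [ 444.9 -242.3]
[315.0, 124.0, 70.0] [ 479.1 -263.9]
[0.0, 55.0, 8.0] [485.9  -2.7]
```

{"op": "drive_tool", "data": {"motion": [[[0.001,-0.0015,0],[0,0,0]],[[0,0,-0.01],[0,0,0]],[[0,0,-0.02],[0,0,0]],[[0,0,-0.025],[0,0,0]],[[0,0,-0.025],[0,0,0]],[[0,0,-0.02],[0,0,0]],[[0,0,-0.008],[0,0,0]],[[0,0,-0.004],[0,0,0]],[[0,0,0],[0,0,0]],[[0,0,0],[0,0,0]]]}}

```text
time_s: 17.17
ee_pos: [414.7, -271.6, 105.8]
ee_rot: [-179.9, -0.1, -80.0]
force: [-0.7, -0.1, 1.1]
gripper_width: 91.3
```

{"op": "drive_tool", "data": {"motion": [[[0,0,0],[0,0,0]],[[0,0,0],[0,0,0]],[[0,0,0],[0,0,0]],[[0,0,0],[0,0,0]],[[0,0,0],[0,0,0]],[[0,0,0],[0,0,0]],[[0,0,0],[0,0,0]],[[0,0,0],[0,0,0]],[[0,0,0],[0,0,0]],[[0,0,0],[0,0,0]]], "claw": 0, "force": 35}}

```text
time_s: 18.0
ee_pos: [414.4, -271.7, 105.5]
ee_rot: [-180.0, -0.1, -80.0]
force: [0.9, -1.3, 6.0]
gripper_width: 65.7
```

{"op": "drive_tool", "data": {"motion": [[[0,0,0.008],[0,0,0]],[[0,0,0.02],[0,0,0]],[[0,0,0.025],[0,0,0]],[[0,0.005,0.012],[0,0,0]],[[0.004,0.015,0],[0,0,0]],[[0.01,0.025,0],[0,0,0]],[[0.012,0.03,0],[0,0,0]],[[0.012,0.03,0],[0,0,0]],[[0.012,0.03,0],[0,0,0]],[[0.012,0.03,0],[0,0,0]]]}}

```text
time_s: 18.83
ee_pos: [475.1, -104.5, 169.2]
ee_rot: [179.9, 0.1, -80.0]
force: [-0.1, -0.3, -3.3]
gripper_width: 66.0
```

{"op": "drive_tool", "data": {"motion": [[[0.009,0.02,0],[0,0,0]],[[0,0.01,0],[0,0,0]],[[0,0.005,0],[0,0,0]],[[0,0,0],[0,0,0]],[[0,0,0],[0,0,0]],[[0,0,0],[0,0,0]],[[0,0,0],[0,0,0]],[[0,0,0],[0,0,0]],[[0,0,0],[0,0,0]],[[0,0,0],[0,0,0]]]}}

```text
time_s: 19.67
ee_pos: [484.9, -71.8, 170.0]
ee_rot: [180.0, -0.0, -80.0]
force: [-0.5, -0.1, -3.6]
gripper_width: 65.5
```

```bash
python3 look.py wrist w6; python3 look.py scene s6
```

```text
19.6667 [484.9 -71.8 170. ] [180.  -0. -80.] 65.4751627777333 [-0.5 -0.1 -3.6]
[[  0.2  -0.9  -0.3 568.1]
 [ -1.   -0.2  -0.1 -57.3]
 [  0.    0.3  -1.  340.5]
 [  0.    0.    0.    1. ]]
tcp px [309.5 301.4]
19.7167 [485.  -71.6 170. ] [-180.   -0.  -80.] 65.45813346871589 [-0.   0.2 -3.5]
[[  -0.4    0.8   -0.4 1012.3]
 [   0.9    0.3   -0.2  180.9]
 [  -0.    -0.5   -0.9  943.6]
 [   0.     0.     0.     1. ]]
tcp px [292.9 168.9]
```

View pics/w6.png

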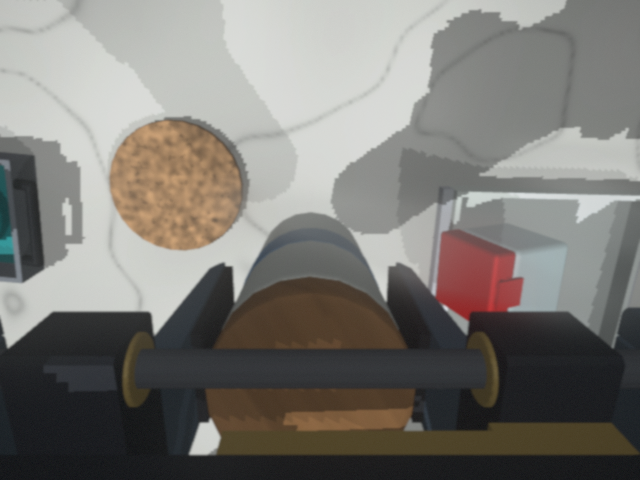

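View pics/s6.png

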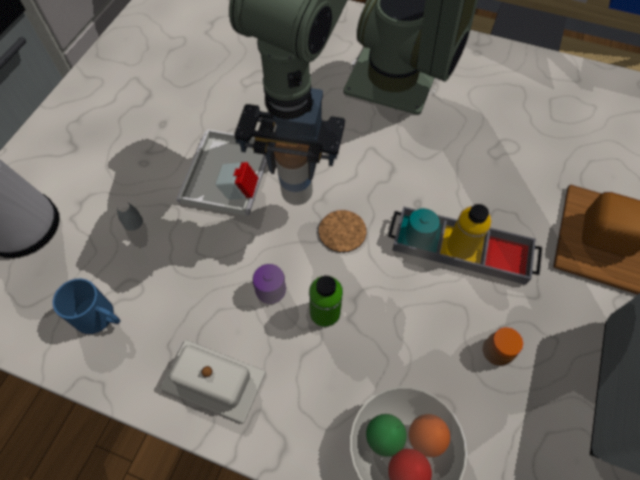

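```bash
python3 pt.py w6 177 184 8 110 184 8 243 184 8 177 119 8 180 249 8 312 214 65; python3 - <<'E'
import cv2
b=cv2.imread("pics/s6.png")[120:225,170:280]
cv2.imwrite("pics/s6c.png",cv2.resize(b,None,fx=5,fy=5,interpolation=cv2.INTER_CUBIC))
b=cv2.imread("pics/w6.png")[170:330,380:640]
cv2.imwrite("pics/w6c.png",cv2.resize(b,None,fx=3,fy=3,interpolation=cv2.INTER_CUBIC))
E
```

```text
[177.0, 184.0, 8.0] [487.2  33.4]
[110.0, 184.0, 8.0] [478.2  84.7]
[243.0, 184.0, 8.0] [496.1 -17.2]
[177.0, 119.0, 8.0] [536.2  37.4]
[180.0, 249.0, 8.0] [434.   26.5]
[312.0, 214.0, 65.0] [496.4 -71.4]
```

View pics/s6c.png

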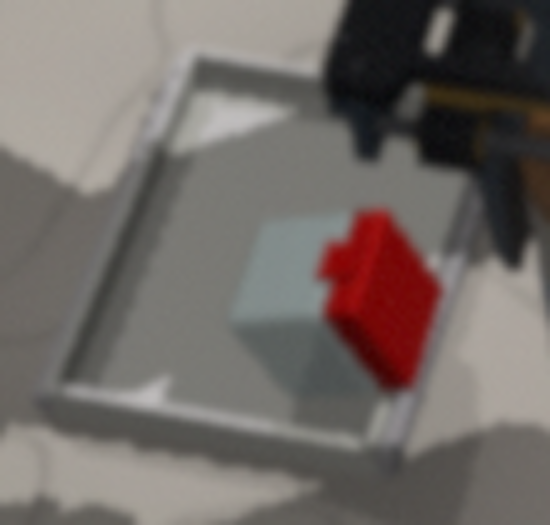

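View pics/w6c.png

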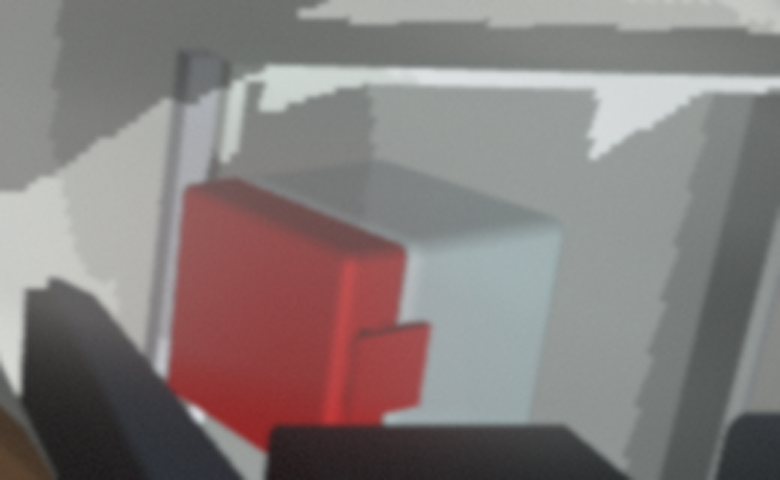

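```bash
python3 - <<'E'
import pickle
from h import *
p=pickle.load(open("pics/w6.pkl","rb"))
for z in (68.5,228.5):
  for a in (0,45,90,180,270,-10):
    a=np.radians(a);print(z,np.degrees(a),proj(p,[485+33*np.cos(a),-71.6+33*np.sin(a),z]))
E
```

```text
68.5 0.0 [318.3 183.1]
68.5 45.0 [279.7 191.6]
68.5 90.0 [259.7 223.6]
68.5 180.0 [301.  277.6]
68.5 270.0 [358.5 240.1]
68.5 -10.0 [327.  185.4]
228.5 0.0 [329.  289.7]
228.5 45.0 [242.6 307.3]
228.5 90.0 [200.9 371.3]
228.5 180.0 [291.6 471.8]
228.5 270.0 [414.2 403. ]
228.5 -10.0 [348.5 294.5]
```

```bash
python3 - <<'E'
import pickle
from h import *
from scipy.spatial.transform import Rotation as R
p=pickle.load(open("pics/w6.pkl","rb"))
g=np.array([485,-71.6,189.]);ax=np.array([.174,-.985,0])
for dx in(-4,0,4):
 for th in np.arange(0,.26,.03):
  Rm=R.from_rotvec(-th*ax).as_matrix()
  def rim(z,u):
    return np.array([proj(p,g+Rm@np.array([dx+33*np.cos(a),33*np.sin(a),z-189])) for a in np.linspace(0,6.28,90)])
  b=rim(68.5,0);t=rim(228.5,0)
  bl=rim(68.5+40,0)
  print(dx,round(th,2),"bottom minv",b[:,1].min(),"u at",b[b[:,1].argmin(),0],"top minv",t[:,1].min(), "top u range",t[:,0].min(),t[:,0].max())
E
python3 -c "
import cv2
b=cv2.imread('pics/w6.png')[190:440,200:430]
cv2.imwrite('pics/w6d.png',cv2.resize(b,None,fx=2.4,fy=2.4,interpolation=cv2.INTER_CUBIC))"
```

```text
-4 0.0 bottom minv 188.49207833630393 u at 309.93264028566824 top minv 300.85855153626096 top u range 199.08389409098302 414.20003277975565
-4 0.03 bottom minv 193.79713278100985 u at 309.9408501370837 top minv 295.7471730280346 top u range 198.7451500832551 414.50721836831013
-4 0.06 bottom minv 199.10431429794053 u at 309.9490727806453 top minv 290.7122867873799 top u range 198.43288052701513 414.78935027548584
-4 0.09 bottom minv 204.41441406319387 u at 309.95730926463244 top minv 285.76235132685554 top u range 198.14782863215507 415.0457476385408
-4 0.12 bottom minv 209.72826531912352 u at 309.9655607181232 top minv 280.90539136457 top u range 197.89067982494183 415.2757845167367
-4 0.15 bottom minv 215.04674110066944 u at 309.9738283469248 top minv 276.14897475054767 top u range 197.66205804001078 415.47889331652567
-4 0.18 bottom minv 220.3707522229321 u at 309.982113429956 top minv 271.5001934399536 top u range 197.46252229338512 415.65456794814423
-4 0.21 bottom minv 225.70124550854786 u at 309.9904173160438 top minv 266.96564850609866 top u range 197.29256357131177 415.80236
[... 1907 characters left out ...]
420.96922998868996
4 0.12 bottom minv 197.7082833942706 u at 312.0846459435865 top minv 254.452703857506 top u range 201.27410435564312 421.0165934055984
4 0.15 bottom minv 203.07908933842208 u at 312.08025682144836 top minv 249.61558203913802 top u range 201.2454060079348 421.03325344004213
4 0.18 bottom minv 208.45253459515388 u at 312.0767903397813 top minv 244.937874732496 top u range 201.24681530431735 421.0191622278341
4 0.21 bottom minv 213.8295765607499 u at 312.0742305535149 top minv 240.4245987591548 top u range 201.2783234159713 420.97435063063415
4 0.24 bottom minv 219.21120834985163 u at 312.07256298107256 top minv 236.0801103751548 top u range 201.337174628158 420.9229747911852
```

View pics/w6d.png

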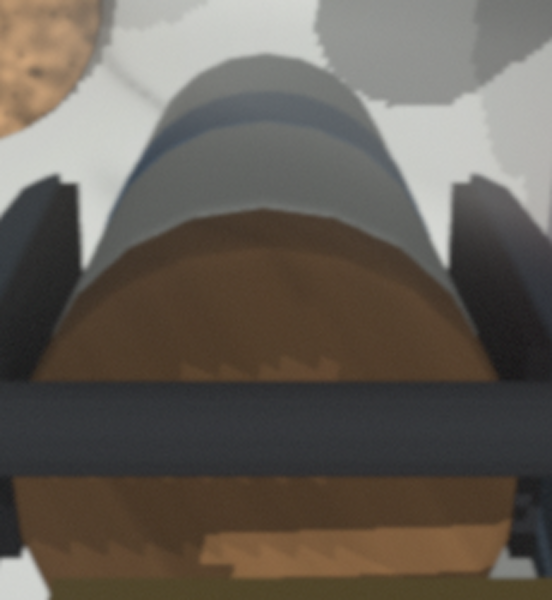

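{"op": "drive_tool", "data": {"motion": [[[0.001,0.01,0],[0.0029,-0.0164,0]],[[0.001,0.02,0],[0.0029,-0.0164,0]],[[0.001,0.025,0],[0.0029,-0.0164,0]],[[0.001,0.025,0],[0.0029,-0.0164,0]],[[0.001,0.015,0],[0.0029,-0.0164,0]],[[0.002,0.01,0],[0.0029,-0.0164,0]],[[0,0,0],[0,0,0]],[[0,0,0],[0,0,0]],[[0,0,0],[0,0,0]],[[0,0,0],[0,0,0]]]}}

```text
time_s: 20.6
ee_pos: [492.2, 32.9, 170.0]
ee_rot: [-174.3, -0.0, -80.0]
force: [0.3, -0.3, -4.4]
gripper_width: 65.2
```

```bash
python3 look.py wrist w7; python3 look.py scene s7;python3 -c "
import cv2
b=cv2.imread('pics/w7.png')[190:440,200:430]
cv2.imwrite('pics/w7d.png',cv2.resize(b,None,fx=2.4,fy=2.4,interpolation=cv2.INTER_CUBIC))
b=cv2.imread('pics/s7.png')[80:280,260:420]
cv2.imwrite('pics/s7d.png',cv2.resize(b,None,fx=3,fy=3,interpolation=cv2.INTER_CUBIC))"
```

```text
20.6 [492.2  32.9 170. ] [-174.3   -0.   -80. ] 65.24601854630981 [ 0.3 -0.3 -4.4]
[[  0.2  -1.   -0.2 558.2]
 [ -1.   -0.2  -0.   44.4]
 [  0.    0.2  -1.  347.9]
 [  0.    0.    0.    1. ]]
tcp px [309.5 301.4]
20.65 [492.2  32.9 169.9] [-174.3   -0.   -80. ] 65.57911761142172 [-0.7 -0.5 -3.3]
[[  -0.4    0.8   -0.4 1012.3]
 [   0.9    0.3   -0.2  180.9]
 [  -0.    -0.5   -0.9  943.6]
 [   0.     0.     0.     1. ]]
tcp px [343.5 188.2]
```

View pics/w7.png

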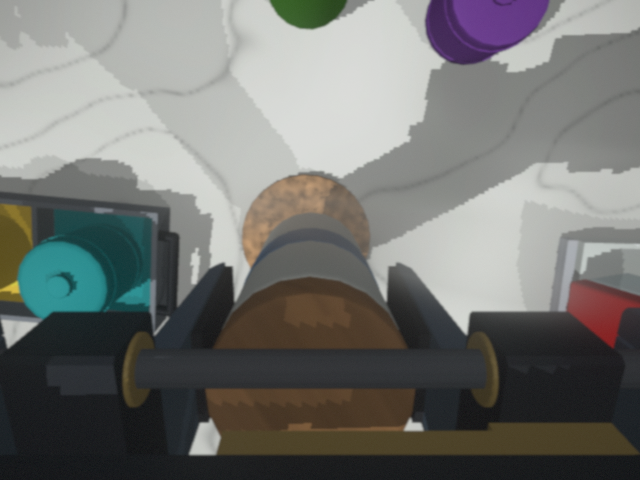

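View pics/s7d.png

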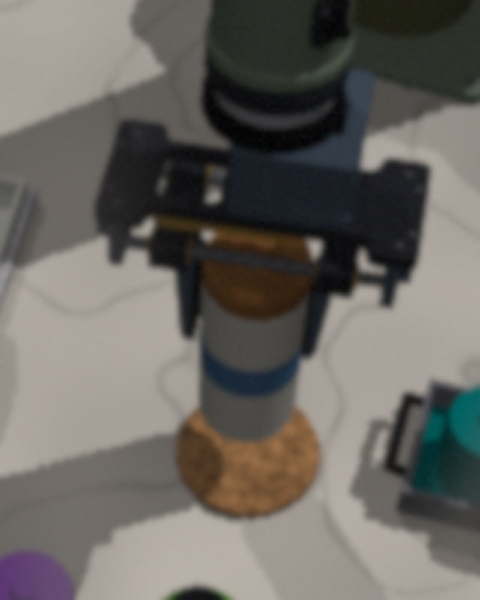

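```bash
python3 - <<'E'
import pickle
from h import *
from scipy.spatial.transform import Rotation as R
p=pickle.load(open("pics/s7.pkl","rb"));w=pickle.load(open("pics/w7.pkl","rb"))
ax=np.array([.174,-.985,0])
for c in ([486,33,68.5],[482,33,68.5],[490,33,68.5]):
 for th in(-.05,0,.05,.1):
  # axis leaning toward +x by th about the centre height 120
  Rm=R.from_rotvec(-th*ax).as_matrix()
  A=np.linspace(0,6.283,181)
  def rim(h): return np.array([np.array(c)+[0,0,120]+Rm@np.array([33*np.cos(a),33*np.sin(a),h-120]) for a in A])
  f=lambda P,cam:np.array([proj(cam,q) for q in P])
  sb=f(rim(0),p);st=f(rim(160),p);wb=f(rim(0),w);wt=f(rim(160),w)
  print(c[0],th,"scene bottom maxv",sb[:,1].max(),"urange b",sb[:,0].min(),sb[:,0].max(),"top maxv",st[:,1].max(),"u",st[:,0].min(),st[:,0].max(),"| wrist bot",wb[:,1].min(),"top",wt[:,1].min(),"u",wt[:,0].min(),wt[:,0].max())
E
```

```text
486 -0.05 scene bottom maxv 230.50401770411224 urange b 325.5298194316572 357.99108386225475 top maxv 180.25196977140416 u 327.6806464482535 365.12961843765396 | wrist bot 197.82580750282028 top 293.8812923502129 u 197.22829567956146 413.9252677166613
486 0 scene bottom maxv 228.42230372953833 urange b 326.0667200562847 358.4464949562711 top maxv 181.73121777561747 u 327.47104580095316 364.97629334255987 | wrist bot 206.5924771129023 top 285.27984230302377 u 196.93026455504707 414.20118605205687
486 0.05 scene bottom maxv 226.25096670446757 urange b 326.6039746442232 358.90928024131716 top maxv 183.20822527032408 u 327.26158040355944 364.8168804060107 | wrist bot 215.37534886473702 top 277.00485903670995 u 196.67102485740045 414.42206730472793
486 0.1 scene bottom maxv 223.9932706890279 urange b 327.1406475602008 359.38001757772633 top maxv 184.67589776310808 u 327.0528423657022 364.6518015707623 | wrist bot 224.1781068214081 top 269.08885830921434 u 196.4936155961499 414.5643006667123
482 -0.05 scene bottom maxv 228.89029675376375 urange b 326.2211048395769 358.6263926751009 top max
[... 1190 characters left out ...]
nge b 325.3761162184357 357.8114711034197 top maxv 183.50365255401533 u 326.6739235199466 364.2537600363178 | wrist bot 200.57877858693755 top 272.17000684804424 u 198.53999773019916 417.1084846391832
490 0.05 scene bottom maxv 227.8493979359296 urange b 325.9162750518937 358.2768316207582 top maxv 184.98256902190087 u 326.4634583512448 364.09312675849657 | wrist bot 209.44243312465017 top 263.97686997437825 u 198.2799730195345 417.3372099189157
490 0.1 scene bottom maxv 225.5816303361535 urange b 326.45565962812384 358.7497785448225 top maxv 186.45187865065822 u 326.25380728136525 363.9268829575783 | wrist bot 218.31870327514338 top 256.15462862189395 u 198.10386556804588 417.48461791305584
```

View pics/w7d.png

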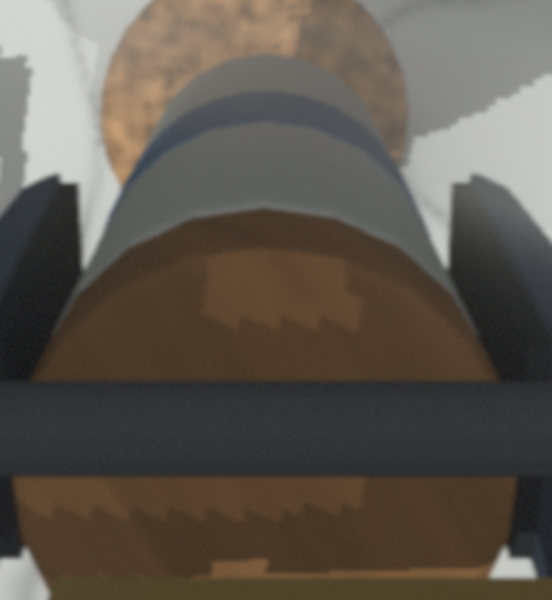

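{"op": "drive_tool", "data": {"motion": [[[0.003,0,-0.008],[0,0,0]],[[0,0,-0.012],[0,0,0]],[[0,0,-0.012],[0,0,0]],[[0,0,-0.01],[0,0,0]],[[0,0,-0.006],[0,0,0]],[[0,0,-0.004],[0,0,0]],[[0,0,-0.002],[0,0,0]],[[0,0,0],[0,0,0]],[[0,0,0],[0,0,0]],[[0,0,0],[0,0,0]]]}}

```text
time_s: 21.53
ee_pos: [495.5, 33.6, 116.5]
ee_rot: [-174.2, -0.0, -80.0]
force: [0.3, 0.8, -3.9]
gripper_width: 65.6
```

{"op": "drive_tool", "data": {"motion": [[[0,0,-0.001],[0,0,0]],[[0,0,-0.001],[0,0,0]],[[0,0,-0.001],[0,0,0]],[[0,0,0],[0,0,0]],[[0,0,0],[0,0,0]],[[0,0,0],[0,0,0]],[[0,0,0],[0,0,0]],[[0,0,0],[0,0,0]],[[0,0,0],[0,0,0]],[[0,0,0],[0,0,0]]]}}

```text
time_s: 22.37
ee_pos: [495.0, 33.6, 113.0]
ee_rot: [-174.3, -0.0, -80.0]
force: [-0.9, -0.9, -3.8]
gripper_width: 65.7
```

{"op": "drive_tool", "data": {"motion": [[[0,0,-0.001],[0,0,0]],[[0,0,0],[0,0,0]],[[0,0,-0.001],[0,0,0]],[[0,0,0],[0,0,0]],[[0,0,-0.001],[0,0,0]],[[0,0,0],[0,0,0]],[[0,0,0],[0,0,0]],[[0,0,0],[0,0,0]],[[0,0,0],[0,0,0]],[[0,0,0],[0,0,0]]]}}

```text
time_s: 23.2
ee_pos: [495.0, 33.6, 110.0]
ee_rot: [-174.3, -0.0, -80.0]
force: [0.3, 0.9, -4.5]
gripper_width: 65.3
```

{"op": "drive_tool", "data": {"motion": [[[0,0,-0.001],[0,0,0]],[[0,0,0],[0,0,0]],[[0,0,-0.001],[0,0,0]],[[0,0,0],[0,0,0]],[[0,0,0],[0,0,0]],[[0,0,0],[0,0,0]],[[0,0,0],[0,0,0]],[[0,0,0],[0,0,0]],[[0,0,0],[0,0,0]],[[0,0,0],[0,0,0]]]}}

```text
time_s: 24.03
ee_pos: [495.3, 33.7, 109.4]
ee_rot: [-174.2, -0.0, -80.0]
force: [-4.0, 0.4, 8.5]
gripper_width: 65.7
```

{"op": "drive_tool", "data": {"motion": [[[0,0,0],[0,0,0]],[[0,0,0],[0,0,0]],[[0,0,0],[0,0,0]],[[0,0,0],[0,0,0]],[[0,0,0],[0,0,0]],[[0,0,0],[0,0,0]],[[0,0,0],[0,0,0]],[[0,0,0.01],[0,0,0]],[[0,0,0.02],[0,0,0]],[[0,0,0.03],[0,0,0]]], "claw": 1}}

```text
time_s: 24.87
ee_pos: [493.0, 33.6, 166.3]
ee_rot: [-174.6, 0.0, -80.0]
force: [0.5, 0.3, -0.6]
gripper_width: 91.5
```

{"op": "drive_tool", "data": {"motion": [[[0,0,0.035],[0,0,0]],[[0,0,0.035],[0,0,0]],[[0,0,0],[-0.0029,0.0164,0]],[[0,0,0],[-0.0029,0.0164,0]],[[0,0,0],[-0.0029,0.0164,0]],[[0,0,0],[-0.0029,0.0164,0]],[[0,0,0],[-0.0029,0.0164,0]],[[0,0,0],[-0.0029,0.0164,0]],[[0,0,0],[0,0,0]],[[0,0,0],[0,0,0]]]}}

```text
time_s: 25.7
ee_pos: [495.0, 33.7, 237.2]
ee_rot: [179.9, 0.0, -80.0]
force: [-0.7, 0.7, -0.1]
gripper_width: 91.6
```

```bash
python3 look.py wrist w8; python3 look.py scene s8;python3 -c "
import cv2
b=cv2.imread('pics/s8.png')[90:290,160:420]
cv2.imwrite('pics/s8d.png',cv2.resize(b,None,fx=3,fy=3,interpolation=cv2.INTER_CUBIC))"
```

```text
25.7 [495.   33.7 237.2] [179.9   0.  -80. ] 91.61979865364367 [-0.7  0.7 -0.1]
[[  0.2  -0.9  -0.3 578.5]
 [ -1.   -0.2  -0.1  48.2]
 [  0.    0.3  -1.  407.6]
 [  0.    0.    0.    1. ]]
tcp px [309.5 301.4]
25.75 [494.9  33.7 237.4] [179.9   0.  -80. ] 91.27986749501831 [-0.6  0.1 -0.2]
[[  -0.4    0.8   -0.4 1012.3]
 [   0.9    0.3   -0.2  180.9]
 [  -0.    -0.5   -0.9  943.6]
 [   0.     0.     0.     1. ]]
tcp px [345.1 167.2]
```

View pics/w8.png

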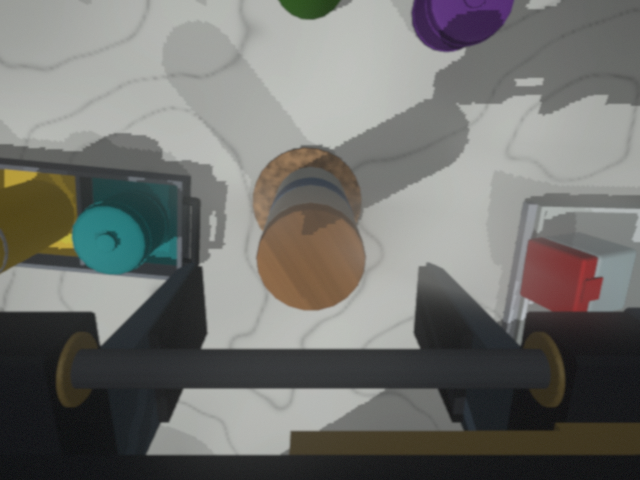

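View pics/s8d.png

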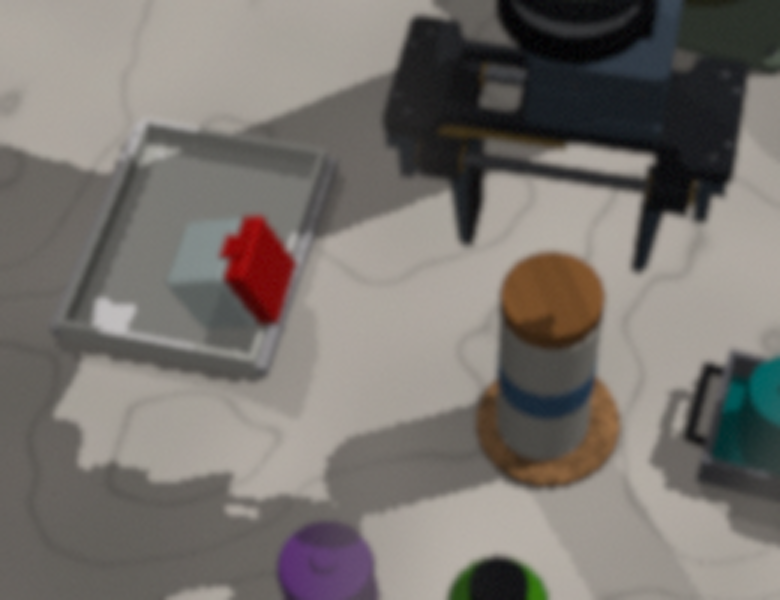

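```bash
python3 pt.py w8 311 256 168  253 197 8 362 197 8 308 147 8 589 240 58; python3 - <<'E'
import pickle
from h import *
p=pickle.load(open("pics/s8.pkl","rb"))
print(plane(p,160+552/3,90+300/3,168)[:2],plane(p,160+549/3,90+420/3,8)[:2])
E
```

```text
[311.0, 256.0, 168.0] [490.4  32. ]
[253.0, 197.0, 8.0] [480.5  85.5]
[362.0, 197.0, 8.0] [498.3 -15.8]
[308.0, 147.0, 8.0] [535.4  42.4]
[589.0, 240.0, 58.0] [ 505.2 -206. ]
[494.4  34.8] [485.9  37.5]
```

{"op": "drive_tool", "data": {"motion": [[[0,-0.01,0],[0,0,0.05]],[[-0.001,-0.02,0],[0,0,0.08]],[[-0.001,-0.025,0],[0,0,0.1]],[[-0.001,-0.025,0],[0,0,0.1]],[[-0.001,-0.025,0],[0,0,0.1]],[[-0.001,-0.025,0],[0,0,0.1]],[[-0.001,-0.025,0],[0,0,0.1]],[[-0.001,-0.025,0],[0,0,0.1]],[[-0.001,-0.025,0],[0,0,0.1]],[[-0.001,-0.02,0],[0,0,0.1]]]}}

```text
time_s: 26.63
ee_pos: [485.6, -193.1, 238.1]
ee_rot: [180.0, -0.0, -26.5]
force: [0.5, 0.8, -0.2]
gripper_width: 91.2
```

{"op": "drive_tool", "data": {"motion": [[[0,-0.015,0],[0,0,0.1]],[[0,-0.01,0],[0,0,0.1]],[[0,-0.005,0],[0,0,0.1]],[[0,0,0],[0,0,0.1]],[[0,0,0],[0,0,0.066]],[[0,0,0],[0,0,0]],[[0,0,0],[0,0,0]],[[0,0,0],[0,0,0]],[[0,0,0],[0,0,0]],[[0,0,0],[0,0,0]]]}}

```text
time_s: 27.47
ee_pos: [486.0, -221.2, 238.0]
ee_rot: [180.0, -0.0, -0.0]
force: [0.1, -0.6, -0.2]
gripper_width: 91.1
```

```bash
python3 look.py wrist w9; python3 look.py top t9;python3 -c "
import cv2
b=cv2.imread('pics/t9.png')[170:350,390:520]
cv2.imwrite('pics/t9d.png',cv2.resize(b,None,fx=3,fy=3,interpolation=cv2.INTER_CUBIC))"
```

```text
27.4667 [ 486.  -221.2  238. ] [180.  -0.  -0.] 91.05219098517385 [ 0.1 -0.6 -0.2]
[[   1.    -0.    -0.   486.8]
 [  -0.    -1.    -0.3 -137.6]
 [  -0.     0.3   -1.   408.5]
 [   0.     0.     0.     1. ]]
tcp px [308.9 299.9]
27.5167 [ 486.  -221.3  238. ] [180.  -0.  -0.] 91.21841395855066 [ 0.3  0.1 -0.1]
[[  -0.    -1.     0.1  395.4]
 [  -1.     0.     0.   -14.1]
 [  -0.    -0.1   -1.  1324.6]
 [   0.     0.     0.     1. ]]
tcp px [444.  257.4]
```

View pics/w9.png

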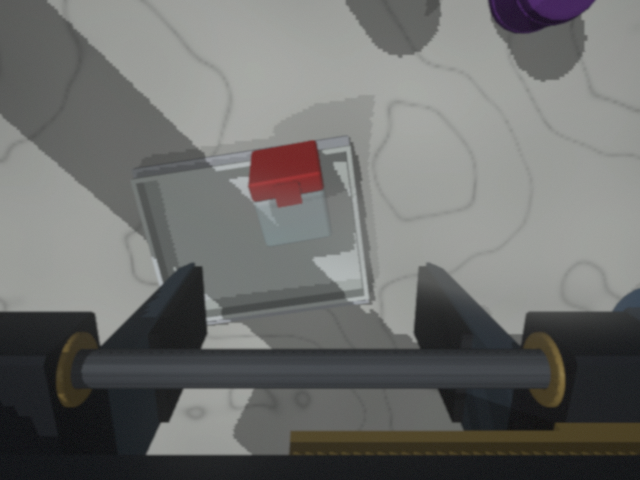

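```bash
python3 -c "
import cv2
b=cv2.imread('pics/w9.png')[110:330,120:390]
cv2.imwrite('pics/w9d.png',cv2.resize(b,None,fx=2.9,fy=2.7,interpolation=cv2.INTER_CUBIC)[:600,:800])
b=cv2.imread('pics/w9.png')[120:260,230:350]
cv2.imwrite('pics/w9e.png',cv2.resize(b,None,fx=4,fy=4,interpolation=cv2.INTER_CUBIC))"
```

```text
(no output)
```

View pics/w9e.png

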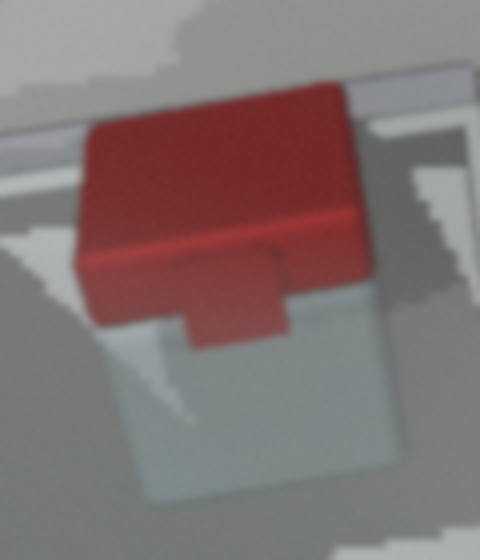

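View pics/t9d.png

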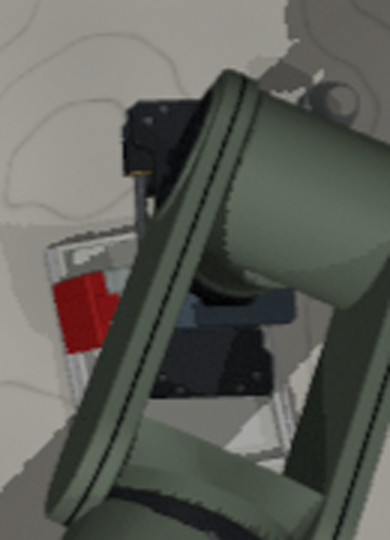

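```bash
cat > fit.py <<'E'
import pickle
from h import *
from scipy.optimize import least_squares
from scipy.spatial.transform import Rotation as R
w=pickle.load(open("pics/w9.pkl","rb"));s=pickle.load(open("pics/s8.pkl","rb"))
# local frame: z bottom->lid. lying: lid to +y. corners (x,y,z): 'up' side is local y=-29 when Rx(-90): local z->+y, local y->-z
L={'A':(-29,-29,66),'B':(29,-29,66),'C':(29,-29,0),'D':(-29,-29,0),'E':(-29,29,66),'F':(29,29,66)}
o={'A':(249.3,186.3),'B':(320,173),'C':(330.5,235.5),'D':(267.5,245.8),'E':(253.8,151.3),'F':(316.3,141.3)}
sc={}
# scene s8 crop 3x at(160,90)
for k,(x,y) in {'A':(242,222),'B':(0,0)}.items(): pass
def res(q):
    Rm=R.from_rotvec(q[3:]).as_matrix();t=q[:3]
    return np.concatenate([proj(w,t+Rm@np.array(L[k],float))-o[k] for k in o])
q0=np.r_[490,-240,33,R.from_euler('xyz',[-90,0,10],degrees=True).as_rotvec()]
r=least_squares(res,q0);Rm=R.from_rotvec(r.x[3:]).as_matrix()
np.set_printoptions(precision=3,suppress=True)
print(r.cost,r.x[:3]);print(Rm);print(r.fun.reshape(-1,2))
for k in [(a,b,c) for c in(0,66) for a in(-29,29) for b in(-29,29)]: X=r.x[:3]+Rm@np.array(k,float); print(k,X,"scene",proj(s,X))
E
python3 fit.py; python3 -c "
import cv2
b=cv2.imread('pics/s8.png')[120:230,170:280]
cv2.imwrite('pics/s8e.png',cv2.resize(b,None,fx=5,fy=5,interpolation=cv2.INTER_CUBIC))"
```

```text
1.1520566925499793 [ 475.11  -250.794    9.408]
[[ 0.986 -0.044 -0.163]
 [ 0.168  0.364  0.916]
 [ 0.019 -0.93   0.366]]
[[ 0.288 -0.884]
 [-0.295  0.715]
 [ 0.237  0.454]
 [ 0.284  0.008]
 [-0.056  0.207]
 [-0.457 -0.493]]
(-29, -29, 0) [ 447.793 -266.209   35.831] scene [221.157 167.636]
(-29, 29, 0) [ 445.26  -245.113  -18.138] scene [233.707 183.639]
(29, -29, 0) [ 504.959 -256.475   36.953] scene [213.423 188.375]
(29, 29, 0) [ 502.427 -235.379  -17.015] scene [226.586 203.959]
(-29, -29, 66) [ 437.022 -205.736   59.975] scene [246.485 165.191]
(-29, 29, 66) [ 434.489 -184.64     6.007] scene [258.336 181.665]
(29, -29, 66) [ 494.188 -196.002   61.097] scene [239.224 186.385]
(29, 29, 66) [ 491.656 -174.906    7.129] scene [251.667 202.424]
```

View pics/s8e.png

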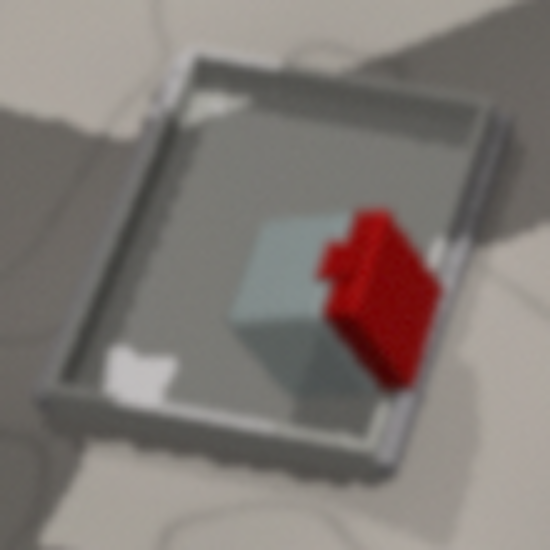

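```bash
cat >> fit.py <<'E'
print("JOINT")
os={'A':(248,162.4),'E':(258,178),'F':(251.6,197.6),'D':(222.4,164),'C':(216.4,183.6)}
for bias in (0,1):
  def res2(q):
    Rm=R.from_rotvec(q[3:6]).as_matrix();t=q[:3]
    a=[proj(w,t+Rm@np.array(L[k],float))-o[k] for k in o]+[proj(s,t+Rm@np.array(L[k],float))+(q[6:8] if bias else 0)-os[k] for k in os]
    zb=[(t+Rm@np.array([i,29,0.]))[2]-4 for i in(-29,29)]
    return np.concatenate(a+[np.array(zb)*.5, q[6:8]*.5])
  r=least_squares(res2,np.r_[q0,0,0]);Rm=R.from_rotvec(r.x[3:6]).as_matrix()
  print(r.cost,r.x[:3],r.x[6:]);print(Rm);print(r.fun[:22].reshape(-1,2))
  for k in [(a,b,c) for c in(0,66) for a in(-29,29) for b in(-29,29)]+[(0,0,33)]: X=r.x[:3]+Rm@np.array(k,float); print(k,X)
E
python3 fit.py | sed -n '/JOINT/,$p'; python3 pt.py w9 135 175 22 349 138 22 368 303 22
```

```text
JOINT
32.460866933177186 [ 475.982 -247.612   26.892] [0. 0.]
[[ 0.985 -0.038 -0.166]
 [ 0.169  0.349  0.922]
 [ 0.023 -0.936  0.351]]
[[-2.095 -1.759]
 [ 0.866 -0.791]
 [ 2.038  2.731]
 [-0.914  2.711]
 [-1.521 -1.165]
 [ 0.747 -2.383]
 [-0.908 -1.229]
 [ 0.7    0.118]
 [ 0.361  1.423]
 [-1.259 -0.517]
 [-3.103  0.774]]
(-29, -29, 0) [ 448.512 -262.638   53.38 ]
(-29, 29, 0) [ 446.3   -242.371   -0.919]
(29, -29, 0) [ 505.665 -252.853   54.704]
(29, 29, 0) [ 503.453 -232.587    0.405]
(-29, -29, 66) [ 437.561 -201.809   76.53 ]
(-29, 29, 66) [ 435.35  -181.542   22.231]
(29, -29, 66) [ 494.715 -192.024   77.854]
(29, 29, 66) [ 492.503 -171.758   23.555]
(0, 0, 33) [ 470.507 -217.198   38.467]
30.491433126777782 [ 476.162 -247.912   26.697] [ 0.91  -0.188]
[[ 0.985 -0.037 -0.168]
 [ 0.17   0.347  0.922]
 [ 0.024 -0.937  0.348]]
[[-1.961 -1.575]
 [ 0.892 -0.668]
 [ 2.189  2.896]
 [-0.705  2.92 ]
 [-1.319 -0.809]
 [ 0.848 -2.084]
 [-0.077 -1.323]
 [ 1.462  0.034]
 [ 1.152  1.321]
 [-0.473 -0.631]
 [-2.292  0.645]]
(-29, -29, 0) [ 448.665 -262.902   53.178]
(-29, 29, 0) [ 446.519 -242.778   -1.177]
(29, -29, 0) [ 505.805 -253.045   54.571]
(29, 29, 0) [ 503.659 -232.922    0.217]
(-29, -29, 66) [ 437.604 -202.027   76.152]
(-29, 29, 66) [ 435.458 -181.903   21.798]
(29, -29, 66) [ 494.743 -192.17    77.546]
(29, 29, 66) [ 492.597 -172.046   23.191]
(0, 0, 33) [ 470.631 -217.474   38.185]
[135.0, 175.0, 22.0] [ 329.  -203.6]
[349.0, 138.0, 22.0] [ 520.5 -171.1]
[368.0, 303.0, 22.0] [ 543.3 -330.6]
```

{"op": "drive_tool", "data": {"motion": [[[0,0,0],[0,0,0.0855]],[[0,0,0],[0,0,0.0855]],[[-0.003,0.008,0],[-0.1,-0.0173,0]],[[-0.005,0.012,0],[-0.1,-0.0173,0]],[[-0.005,0.012,-0.01],[-0.1,-0.0173,0]],[[-0.005,0.012,-0.015],[-0.1,-0.0173,0]],[[-0.003,0.01,-0.015],[-0.1,-0.0173,0]],[[-0.003,0.006,-0.015],[-0.102,-0.0175,0]],[[0,0,-0.005],[0,0,0]],[[0,0,0],[0,0,0]]]}}

```text
time_s: 28.4
ee_pos: [461.3, -160.8, 177.5]
ee_rot: [145.6, 0.3, 10.0]
force: [0.4, -0.0, 0.2]
gripper_width: 91.0
```

```bash
python3 look.py wrist w10; python3 look.py scene s10; python3 -c "
from workcell import env
print(env.state()['qpos'])"
```

```text
28.4 [ 461.3 -160.8  177.5] [145.6   0.3  10. ] 91.0327935973452 [ 0.4 -0.   0.2]
[[  1.    0.1   0.1 433.9]
 [  0.2  -0.6  -0.8   2.2]
 [ -0.    0.8  -0.6 271. ]
 [  0.    0.    0.    1. ]]
tcp px [308.9 300.2]
28.45 [ 462.5 -161.9  179.1] [145.6   0.1   9.8] 91.44238611671769 [0.8 0.2 0.4]
[[  -0.4    0.8   -0.4 1012.3]
 [   0.9    0.3   -0.2  180.9]
 [  -0.    -0.5   -0.9  943.6]
 [   0.     0.     0.     1. ]]
tcp px [254.  143.8]
[  1.7191255   10.57534207 115.36264686 -42.02536224  56.75904158
  16.60717854]
```

View pics/w10.png

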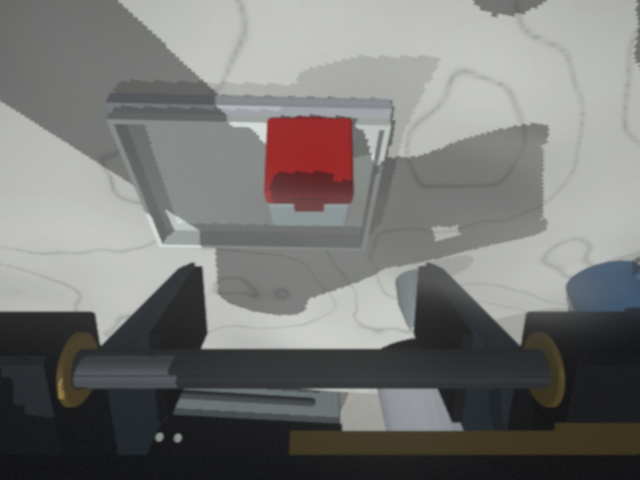

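View pics/s10.png

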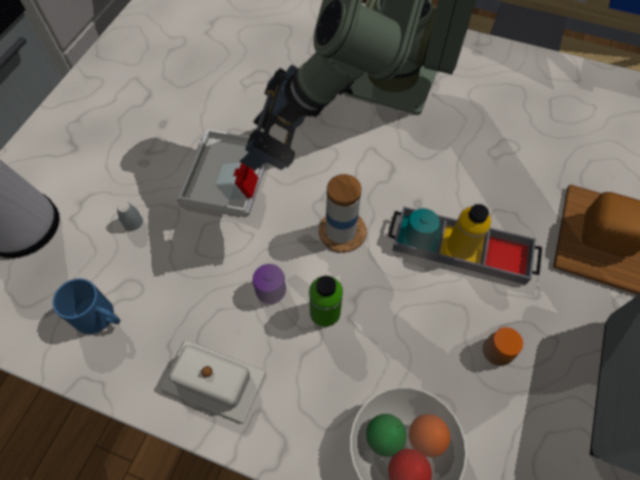

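{"op": "drive_tool", "data": {"motion": [[[0,0,-0.02],[0,0,0]],[[0,0,-0.0215],[0,0,0]],[[0,0,-0.02],[0,0,0]],[[0.0018,-0.0104,-0.015],[0,0,0]],[[0.0018,-0.0104,-0.015],[0,0,0]],[[0.0018,-0.0104,-0.015],[0,0,0]],[[0,0,0],[0,0,0]],[[0,0,0],[0,0,0]],[[0,0,0],[0,0,0]],[[0,0,0],[0,0,0]]]}}

```text
time_s: 29.33
ee_pos: [468.5, -193.7, 74.1]
ee_rot: [145.5, -0.1, 9.7]
force: [0.1, 0.4, 0.0]
gripper_width: 91.3
```

```bash
python3 look.py wrist w11
```

```text
29.3333 [ 468.5 -193.7   74.1] [145.5  -0.1   9.7] 91.3466948390638 [0.1 0.4 0. ]
[[  1.    0.1   0.1 441.1]
 [  0.2  -0.6  -0.8 -30.4]
 [  0.    0.8  -0.6 167.1]
 [  0.    0.    0.    1. ]]
tcp px [308.8 300.2]
```

View pics/w11.png

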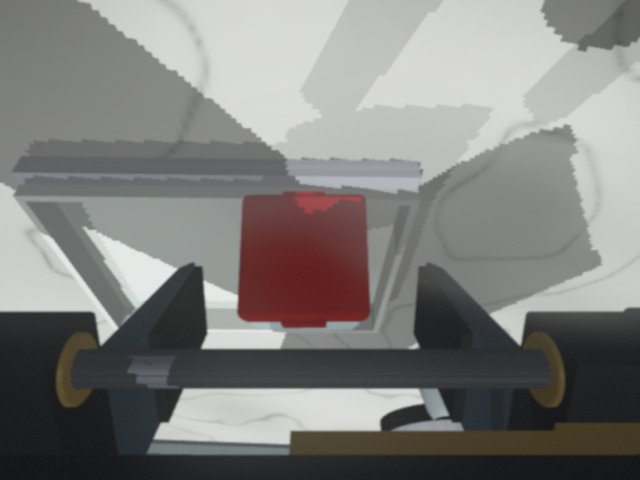

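```bash
cat > fit2.py <<'E'
import pickle
from h import *
from scipy.optimize import least_squares
from scipy.spatial.transform import Rotation as R
np.set_printoptions(precision=3,suppress=True)
w=pickle.load(open("pics/w11.pkl","rb"));s=pickle.load(open("pics/s8.pkl","rb"));w9=pickle.load(open("pics/w9.pkl","rb"));w10=pickle.load(open("pics/w10.pkl","rb"))
L={'A':(-29,-29,66),'B':(29,-29,66),'C':(29,-29,0),'D':(-29,-29,0),'E':(-29,29,66),'F':(29,29,66)}
obs=[(w,{'A':(239,321),'B':(369.5,320),'E':(243,196),'F':(365,195)},1),
(w9,{'A':(249.3,186.3),'B':(320,173),'C':(330.5,235.5),'D':(267.5,245.8),'E':(253.8,151.3),'F':(316.3,141.3)},1),
(w10,{'E':(268,118.5),'F':(351,117)},1),
(s,{'A':(248,162.4),'E':(258,178),'F':(251.6,197.6),'D':(222.4,164),'C':(216.4,183.6)},.7)]
def run(sel):
  def res(q):
    Rm=R.from_rotvec(q[3:]).as_matrix();t=q[:3]
    return np.concatenate([(proj(c,t+Rm@np.array(L[k],float))-v)*wt for i in sel for c,o,wt in[obs[i]] for k,v in o.items()])
  r=least_squares(res,np.r_[475,-247,20,R.from_euler('xyz',[-70,0,10],degrees=True).as_rotvec()],loss='soft_l1')
  Rm=R.from_rotvec(r.x[3:]).as_matrix();print(sel,r.cost,"base",r.x[:3],"axis",Rm[:,2],"jaw",Rm[:,0]);print(" centre",r.x[:3]+Rm[:,2]*33)
  for k in [(a,b,c) for c in(0,66) for b in(-29,29) for a in(0,)]: print("   ",k,r.x[:3]+Rm@np.array(k,float))
for sel in([0],[1],[0,1,2],[0,1,2,3]): run(sel)
E
python3 fit2.py
```

```text
[0] 0.04902503475162456 base [ 476.474 -249.877   24.148] axis [-0.162  0.888  0.431] jaw [0.984 0.179 0.   ]
 centre [ 471.142 -220.584   38.376]
    (0, -29, 0) [ 478.712 -262.179   50.314]
    (0, 29, 0) [ 474.236 -237.576   -2.018]
    (0, -29, 66) [ 468.049 -203.591   78.77 ]
    (0, 29, 66) [ 463.572 -178.988   26.438]
[1] 1.0438827954781817 base [ 475.077 -250.792    9.474] axis [-0.162  0.917  0.365] jaw [0.986 0.167 0.019]
 centre [ 469.717 -220.539   21.516]
    (0, -29, 0) [ 476.336 -261.314   36.469]
    (0, 29, 0) [ 473.818 -240.271  -17.52 ]
    (0, -29, 66) [ 465.615 -200.807   60.552]
    (0, 29, 66) [ 463.097 -179.764    6.563]
[0, 1, 2] 21.85633393981317 base [ 476.066 -248.209   31.543] axis [-0.163  0.922  0.351] jaw [ 0.985  0.175 -0.004]
 centre [ 470.696 -217.782   43.136]
    (0, -29, 0) [ 477.962 -258.219   58.694]
    (0, 29, 0) [ 474.17  -238.198    4.392]
    (0, -29, 66) [ 467.223 -197.367   81.881]
    (0, 29, 66) [ 463.431 -177.345   27.578]
[0, 1, 2, 3] 27.127663669859544 base [ 476.102 -248.053   31.476] axis [-0.163  0.921  0.353] jaw [ 0.984  0.176 -0.003]
 centre [ 470.718 -217.649   43.121]
    (0, -29, 0) [ 477.987 -258.112   58.61 ]
    (0, 29, 0) [ 474.218 -237.994    4.342]
    (0, -29, 66) [ 467.218 -197.304   81.9  ]
    (0, 29, 66) [ 463.449 -177.186   27.632]
```

{"op": "drive_tool", "data": {"motion": [[[0.001,-0.0104,-0.015],[0,0,0]],[[0.001,-0.0104,-0.015],[0,0,0]],[[0.0014,-0.0104,-0.015],[0,0,0]],[[0,0,0],[0,0,0]],[[0,0,0],[0,0,0]],[[0,0,0],[0,0,0]],[[0,0,0],[0,0,0]],[[0,0,0],[0,0,0]],[[0,0,0],[0,0,0]],[[0,0,0],[0,0,0]]]}}

```text
time_s: 30.22
ee_pos: [471.0, -224.4, 28.2]
ee_rot: [145.5, 0.0, 9.8]
force: [-2.0, 0.2, 1.8]
gripper_width: 91.2
```

{"op": "drive_tool", "data": {"motion": [[[0,0,0],[0,0,0]],[[0,0,0],[0,0,0]],[[0,0,0],[0,0,0]],[[0,0,0],[0,0,0]],[[0,0,0],[0,0,0]],[[0,0,0],[0,0,0]],[[0,0,0],[0,0,0]],[[0,0,0],[0,0,0]],[[0,0,0],[0,0,0]],[[0,0,0],[0,0,0]]], "claw": 0, "force": 35}}

```text
time_s: 31.05
ee_pos: [471.1, -224.5, 27.7]
ee_rot: [145.5, 0.0, 9.8]
force: [0.5, -0.2, -0.0]
gripper_width: 57.9
```

```bash
python3 look.py scene s12; python3 look.py wrist w12; python3 -c "
import cv2
b=cv2.imread('pics/s12.png')[100:260,150:310]
cv2.imwrite('pics/s12e.png',cv2.resize(b,None,fx=3.5,fy=3.5,interpolation=cv2.INTER_CUBIC))"
```

```text
31.05 [ 471.1 -224.5   27.7] [145.5   0.    9.8] 57.92740620511486 [ 0.5 -0.2 -0. ]
[[  -0.4    0.8   -0.4 1012.3]
 [   0.9    0.3   -0.2  180.9]
 [  -0.    -0.5   -0.9  943.6]
 [   0.     0.     0.     1. ]]
tcp px [234.1 183.3]
31.1 [ 471.  -224.5   27.6] [145.5   0.    9.8] 57.99700702920445 [ 1.1  0.6 -0.7]
[[  1.    0.1   0.1 443.8]
 [  0.2  -0.6  -0.8 -61.3]
 [ -0.    0.8  -0.6 120.8]
 [  0.    0.    0.    1. ]]
tcp px [308.8 300.2]
```

View pics/s12e.png

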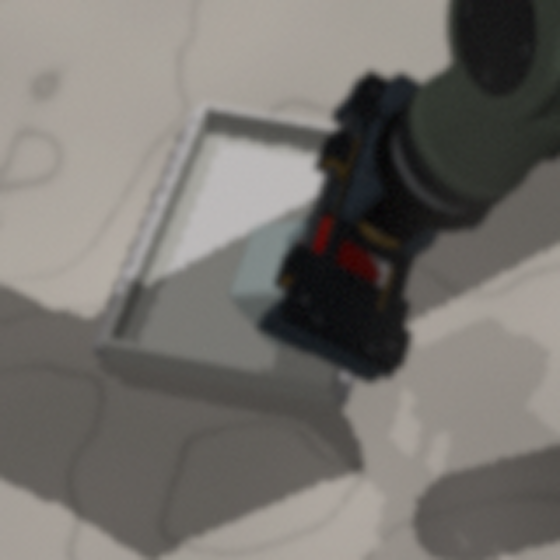

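View pics/w12.png

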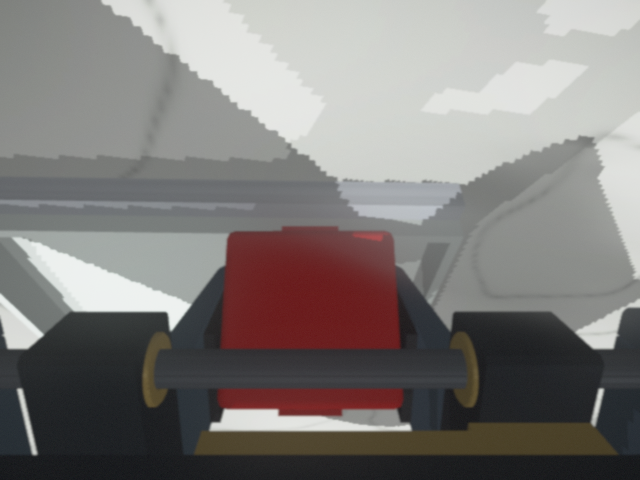

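{"op": "drive_tool", "data": {"motion": [[[0,0,0.008],[0,0,0]],[[0,0,0.02],[0,0,0]],[[0,0,0.025],[0,0,0]],[[0,0,0.03],[0,0,0]],[[0,0,0.027],[0,0,0]],[[-0.002,0.005,0],[0.05,0.0088,0]],[[-0.003,0.01,0],[0.09,0.0158,0]],[[-0.004,0.015,0],[0.1085,0.019,0]],[[-0.005,0.015,0],[0.1085,0.019,0]],[[-0.005,0.015,0],[0.1085,0.019,0]]]}}

```text
time_s: 31.98
ee_pos: [451.4, -163.1, 138.0]
ee_rot: [173.0, 0.1, 9.9]
force: [-0.4, -1.1, -3.0]
gripper_width: 58.0
```

{"op": "drive_tool", "data": {"motion": [[[-0.005,0.015,0],[0.1085,0.019,0]],[[-0.005,0.015,0],[0.1085,0.019,0]],[[-0.005,0.015,0],[0.1085,0.019,0]],[[-0.004,0.015,0],[0.1085,0.019,0]],[[-0.004,0.01,0],[0.1085,0.019,0]],[[-0.003,0.004,0],[0.1085,0.019,0]],[[0,0,0],[0.077,0.0135,0]],[[0,0,0],[0,0,0]],[[0,0,0],[0,0,0]],[[0,0,0],[0,0,0]]]}}

```text
time_s: 32.82
ee_pos: [425.6, -90.3, 137.6]
ee_rot: [-145.1, 0.2, 9.9]
force: [-0.1, -0.4, -2.0]
gripper_width: 57.8
```

```bash
python3 look.py scene s13; python3 look.py wrist w13; python3 look.py top t13;python3 -c "
from workcell import env
print(env.state()['qpos'])
import cv2
b=cv2.imread('pics/s13.png')[70:270,180:380]
cv2.imwrite('pics/s13e.png',cv2.resize(b,None,fx=3,fy=3,interpolation=cv2.INTER_CUBIC))"
```

```text
32.8167 [425.6 -90.3 137.6] [-145.1    0.2    9.9] 57.76551592048184 [-0.1 -0.4 -2. ]
[[  -0.4    0.8   -0.4 1012.3]
 [   0.9    0.3   -0.2  180.9]
 [  -0.    -0.5   -0.9  943.6]
 [   0.     0.     0.     1. ]]
tcp px [296.2 153.8]
32.8667 [425.7 -90.  137.9] [-145.1    0.2   10. ] 57.86109698919972 [-0.9  0.5 -1.9]
[[   1.     0.2   -0.1  432. ]
 [   0.2   -0.9    0.3 -118.5]
 [  -0.    -0.3   -1.   325.6]
 [   0.     0.     0.     1. ]]
tcp px [308.8 299.2]
32.9167 [425.7 -89.9 138.1] [-145.1    0.2   10. ] 57.91282625412858 [-0.9  0.5 -2.2]
[[  -0.    -1.     0.1  395.4]
 [  -1.     0.     0.   -14.1]
 [  -0.    -0.1   -1.  1324.6]
 [   0.     0.     0.     1. ]]
tcp px [376.4 290.9]
[-32.44285871  22.13027096 105.55077271  25.37269732  78.75345018
 -53.33796787]
```

View pics/s13e.png

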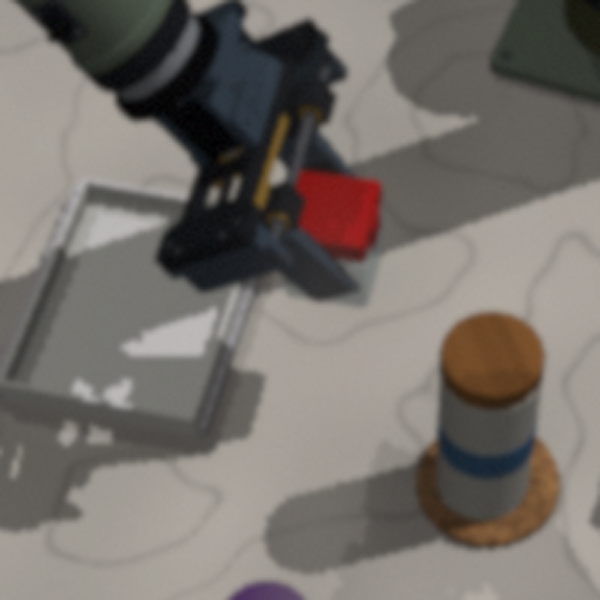

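View pics/w13.png

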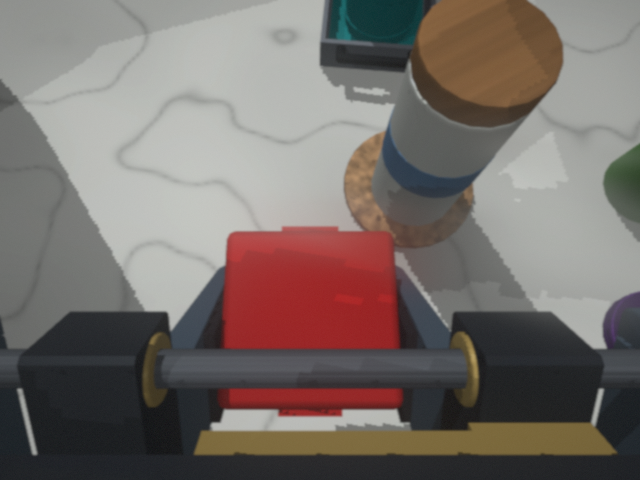

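```bash
python3 - <<'E'
import pickle
from h import *
from scipy.optimize import least_squares
from scipy.spatial.transform import Rotation as R
np.set_printoptions(precision=3,suppress=True)
w=pickle.load(open("pics/w13.pkl","rb"))
L=[(-29,29,66),(29,29,66),(-29,-29,66),(29,-29,66)];o=[(227,232),(394,231.5),(219,408),(403,408)]
def res(q):
    Rm=R.from_rotvec(q[3:]).as_matrix(); return np.concatenate([proj(w,q[:3]+Rm@np.array(l,float))-v for l,v in zip(L,o)])
r=least_squares(res,np.r_[427,-100,110,0,0,.17]);Rm=R.from_rotvec(r.x[3:]).as_matrix();print(r.cost,r.x[:3],Rm[:,2],Rm[:,0])
E
```

```text
1.2186228594090303 [428.156 -98.084 113.815] [ 0.007 -0.052  0.999] [0.985 0.174 0.002]
```

{"op": "drive_tool", "data": {"motion": [[[0,0,-0.01],[0,0,0]],[[0,0,-0.02],[0,0,0]],[[0,0,-0.025],[0,0,0]],[[0,0,-0.022],[0,0,0]],[[0,0,-0.015],[0,0,0]],[[0,0,-0.008],[0,0,0]],[[0,0,-0.005],[0,0,0]],[[0,0,0],[0,0,0]],[[0,0,0],[0,0,0]],[[0,0,0],[0,0,0]]]}}

```text
time_s: 33.8
ee_pos: [426.4, -90.8, 33.3]
ee_rot: [-145.1, 0.1, 9.9]
force: [0.0, 0.2, -2.9]
gripper_width: 58.2
```

{"op": "drive_tool", "data": {"motion": [[[0,0,-0.002],[0,0,0]],[[0,0,0],[0,0,0]],[[0,0,-0.001],[0,0,0]],[[0,0,0],[0,0,0]],[[0,0,-0.001],[0,0,0]],[[0,0,0],[0,0,0]],[[0,0,0],[0,0,0]],[[0,0,0],[0,0,0]],[[0,0,0],[0,0,0]],[[0,0,0],[0,0,0]]]}}

```text
time_s: 34.63
ee_pos: [425.9, -90.6, 28.6]
ee_rot: [-145.0, 0.2, 9.9]
force: [-0.7, 0.6, -2.9]
gripper_width: 58.3
```

{"op": "drive_tool", "data": {"motion": [[[0,0,-0.001],[0,0,0]],[[0,0,-0.001],[0,0,0]],[[0,0,-0.001],[0,0,0]],[[0,0,0],[0,0,0]],[[0,0,0],[0,0,0]],[[0,0,0],[0,0,0]],[[0,0,0],[0,0,0]],[[0,0,0],[0,0,0]],[[0,0,0],[0,0,0]],[[0,0,0],[0,0,0]]]}}

```text
time_s: 35.47
ee_pos: [425.9, -90.6, 25.7]
ee_rot: [-145.1, 0.2, 9.9]
force: [-0.7, -0.1, -2.2]
gripper_width: 58.1
```

{"op": "drive_tool", "data": {"motion": [[[0,0,-0.001],[0,0,0]],[[0,0,0],[0,0,0]],[[0,0,-0.001],[0,0,0]],[[0,0,0],[0,0,0]],[[0,0,0],[0,0,0]],[[0,0,0],[0,0,0]],[[0,0,0],[0,0,0]],[[0,0,0],[0,0,0]],[[0,0,0],[0,0,0]],[[0,0,0],[0,0,0]]]}}

```text
time_s: 36.3
ee_pos: [425.8, -90.6, 23.7]
ee_rot: [-145.0, 0.2, 9.9]
force: [-0.7, -0.2, -1.7]
gripper_width: 57.7
```

{"op": "drive_tool", "data": {"motion": [[[0,0,-0.001],[0,0,0]],[[0,0,0],[0,0,0]],[[0,0,-0.001],[0,0,0]],[[0,0,0],[0,0,0]],[[0,0,0],[0,0,0]],[[0,0,0],[0,0,0]],[[0,0,0],[0,0,0]],[[0,0,0],[0,0,0]],[[0,0,0],[0,0,0]],[[0,0,0],[0,0,0]]]}}

```text
time_s: 37.13
ee_pos: [425.8, -90.5, 21.6]
ee_rot: [-145.0, 0.2, 9.9]
force: [-0.9, 0.3, -2.5]
gripper_width: 57.7
```

{"op": "drive_tool", "data": {"motion": [[[0,0,-0.001],[0,0,0]],[[0,0,0],[0,0,0]],[[0,0,-0.001],[0,0,0]],[[0,0,0],[0,0,0]],[[0,0,0],[0,0,0]],[[0,0,0],[0,0,0]],[[0,0,0],[0,0,0]],[[0,0,0],[0,0,0]],[[0,0,0],[0,0,0]],[[0,0,0],[0,0,0]]]}}

```text
time_s: 37.97
ee_pos: [425.9, -90.5, 19.6]
ee_rot: [-145.0, 0.2, 9.9]
force: [0.4, 0.5, -2.3]
gripper_width: 58.3
```

```bash
python3 look.py scene s14;python3 -c "
import cv2
b=cv2.imread('pics/s14.png')[100:260,220:380]
cv2.imwrite('pics/s14e.png',cv2.resize(b,None,fx=3.5,fy=3.5,interpolation=cv2.INTER_CUBIC))"
```

```text
37.9667 [425.9 -90.5  19.6] [-145.     0.2    9.9] 58.298031058500385 [ 0.4  0.5 -2.3]
[[  -0.4    0.8   -0.4 1012.3]
 [   0.9    0.3   -0.2  180.9]
 [  -0.    -0.5   -0.9  943.6]
 [   0.     0.     0.     1. ]]
tcp px [298.  187.6]
```

View pics/s14e.png

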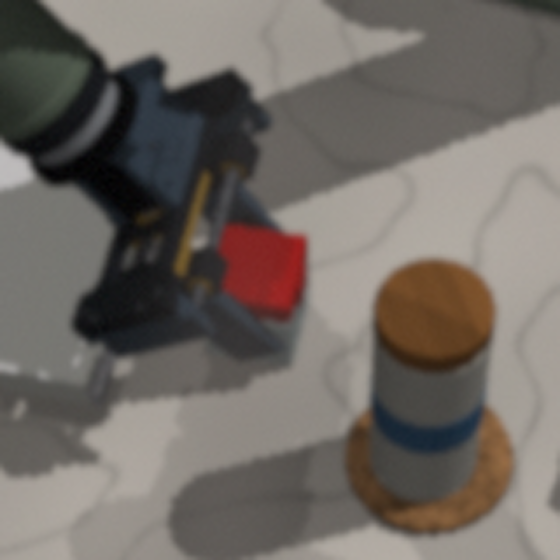

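{"op": "drive_tool", "data": {"motion": [[[0,0,-0.001],[0,0,0]],[[0,0,0],[0,0,0]],[[0,0,-0.001],[0,0,0]],[[0,0,0],[0,0,0]],[[0,0,-0.001],[0,0,0]],[[0,0,0],[0,0,0]],[[0,0,0],[0,0,0]],[[0,0,0],[0,0,0]],[[0,0,0],[0,0,0]],[[0,0,0],[0,0,0]]]}}

```text
time_s: 38.85
ee_pos: [426.0, -90.3, 19.3]
ee_rot: [-144.9, 0.1, 10.0]
force: [-3.3, -3.6, 16.7]
gripper_width: 57.7
```

{"op": "drive_tool", "data": {"motion": [[[0,0,0.001],[0,0,0]],[[0,0,0],[0,0,0]],[[0,0,0],[0,0,0]],[[0,0,0],[0,0,0]],[[0,0,0],[0,0,0]],[[0,0,0],[0,0,0]],[[0,0,0],[0,0,0]],[[0.001,-0.0056,0.0082],[0,0,0]],[[0.002,-0.0113,0.0164],[0,0,0]],[[0.002,-0.0113,0.0164],[0,0,0]]], "claw": 1}}

```text
time_s: 39.68
ee_pos: [430.5, -119.0, 59.4]
ee_rot: [-145.0, 0.3, 10.0]
force: [0.4, 0.7, 0.7]
gripper_width: 91.2
```

```bash
python3 look.py wrist w15
```

```text
39.6833 [ 430.5 -119.    59.4] [-145.     0.3   10. ] 91.17414991093959 [0.4 0.7 0.7]
[[   1.     0.2   -0.1  437.2]
 [   0.2   -0.9    0.3 -147.9]
 [  -0.    -0.3   -1.   247. ]
 [   0.     0.     0.     1. ]]
tcp px [308.8 299.3]
```

View pics/w15.png

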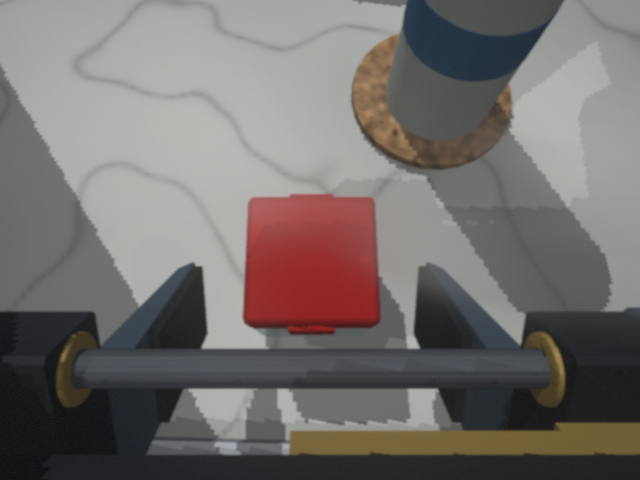

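```bash
python3 pt.py w15 248 198 66 375 198 66 380 325 66 244 325 66 312 260 66
```

```text
[248.0, 198.0, 66.0] [395.8 -79.7]
[375.0, 198.0, 66.0] [452.2 -70. ]
[380.0, 325.0, 66.0] [ 461.4 -125.4]
[244.0, 325.0, 66.0] [ 406.3 -135. ]
[312.0, 260.0, 66.0] [ 429.2 -103.1]
```

{"op": "drive_tool", "data": {"motion": [[[0.002,-0.0113,0.0164],[0,0,0]],[[0.002,-0.0113,0.0164],[0,0,0]],[[0.002,-0.0113,0.0164],[0,0,0]],[[-0.001,0.006,0.015],[-0.1,-0.0176,0]],[[-0.001,0.009,0.02],[-0.1,-0.0176,0]],[[-0.001,0.009,0.02],[-0.1,-0.0176,0]],[[-0.001,0.009,0.006],[-0.1,-0.0176,0]],[[-0.001,0.009,0],[-0.1,-0.0176,0]],[[-0.0025,0.0085,0],[-0.102,-0.018,0]],[[0,0,0],[0,0,0]]]}}

```text
time_s: 40.57
ee_pos: [427.8, -98.1, 169.8]
ee_rot: [179.8, 0.1, 10.2]
force: [-0.7, 0.1, 0.2]
gripper_width: 91.3
```

{"op": "drive_tool", "data": {"motion": [[[0,0,0],[0,0,0]],[[0,0,0],[0,0,0]],[[0,0,0],[0,0,0]],[[0,0,0],[0,0,0]],[[0,0,0],[0,0,0]],[[0,0,0],[0,0,0]],[[0,0,0],[0,0,0]],[[0,0,0],[0,0,0]],[[0,0,0],[0,0,0]],[[0,0,0],[0,0,0]]]}}

```text
time_s: 41.4
ee_pos: [429.4, -102.2, 168.8]
ee_rot: [179.9, 0.1, 9.8]
force: [0.5, 0.3, -0.3]
gripper_width: 90.7
```

```bash
python3 look.py wrist w16
```

```text
41.4 [ 429.4 -102.2  168.8] [179.9   0.1   9.8] 90.68832535679857 [ 0.5  0.3 -0.3]
[[  1.    0.2   0.  416.2]
 [  0.2  -0.9  -0.3 -19.5]
 [ -0.    0.3  -1.  339.2]
 [  0.    0.    0.    1. ]]
tcp px [309.  299.8]
```

View pics/w16.png

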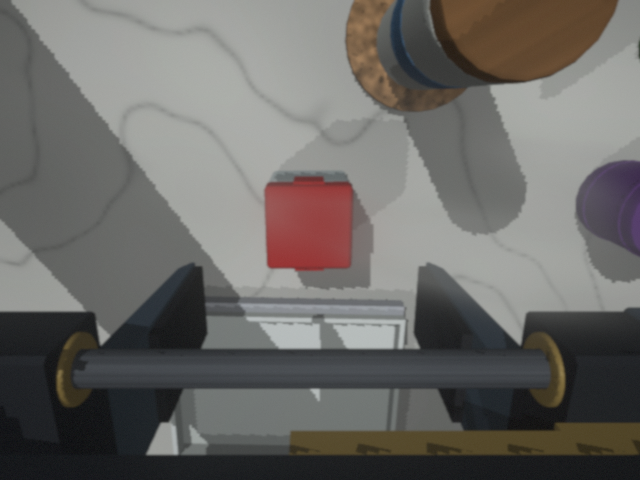

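```bash
python3 pt.py w16 309 226 66 267 183 66 351 183 66 352 268 66 267 269 66
```

```text
[309.0, 226.0, 66.0] [428.3 -99.4]
[267.0, 183.0, 66.0] [397.  -75.8]
[351.0, 183.0, 66.0] [449.9 -66.6]
[352.0, 268.0, 66.0] [ 462.1 -123.7]
[267.0, 269.0, 66.0] [ 405.3 -134.3]
```

{"op": "drive_tool", "data": {"motion": [[[-0.0005,0.0015,-0.01],[0,0,0]],[[0,0,-0.022],[0,0,0]],[[0,0,-0.025],[0,0,0]],[[0,0,-0.025],[0,0,0]],[[0,0,-0.025],[0,0,0]],[[0,0,-0.018],[0,0,0]],[[0,0,-0.01],[0,0,0]],[[0,0,-0.004],[0,0,0]],[[0,0,0],[0,0,0]],[[0,0,0],[0,0,0]]]}}

```text
time_s: 42.28
ee_pos: [429.3, -100.7, 30.3]
ee_rot: [179.9, 0.1, 9.8]
force: [-0.1, 1.2, 0.5]
gripper_width: 91.2
```

{"op": "drive_tool", "data": {"motion": [[[0,0,0],[0,0,0]],[[0,0,0],[0,0,0]],[[0,0,0],[0,0,0]],[[0,0,0],[0,0,0]],[[0,0,0],[0,0,0]],[[0,0,0],[0,0,0]],[[0,0,0],[0,0,0]],[[0,0,0],[0,0,0]],[[0,0,0],[0,0,0]],[[0,0,0],[0,0,0]]], "claw": 0, "force": 30}}

```text
time_s: 43.12
ee_pos: [428.7, -100.7, 30.1]
ee_rot: [179.9, 0.1, 9.8]
force: [-1.5, -0.7, 4.4]
gripper_width: 57.7
```

{"op": "drive_tool", "data": {"motion": [[[0,0,0.008],[0,0,0]],[[0,0,0.02],[0,0,0]],[[0,0,0.03],[0,0,0]],[[0,0,0.035],[0,0,0]],[[0,0,0.035],[0,0,0]],[[0,0,0.035],[0,0,0]],[[0,0,0.025],[0,0,0]],[[0,0.005,0.012],[0,0,0]],[[0,0.015,0],[0,0,0]],[[0,0.025,0],[0,0,-0.01]]]}}

```text
time_s: 43.95
ee_pos: [429.3, -56.5, 230.9]
ee_rot: [179.8, -0.0, 9.1]
force: [-0.4, -0.3, -2.6]
gripper_width: 58.1
```

{"op": "drive_tool", "data": {"motion": [[[0,0.032,0],[0,0,-0.01]],[[0,0.035,0],[0,0,-0.01]],[[0,0.035,0],[0,0,-0.01]],[[0,0.035,0],[0,0,-0.01]],[[0,0.035,0],[0,0,-0.01]],[[0,0.035,0],[0,0,-0.01]],[[0,0.035,0],[0,0,-0.01]],[[0,0.035,0],[0,0,-0.01]],[[0,0.035,0],[0,0,-0.01]],[[0,0.03,0],[0,0,0]]]}}

```text
time_s: 44.78
ee_pos: [428.2, 288.5, 229.5]
ee_rot: [179.9, 0.2, 4.1]
force: [1.0, -0.7, -2.7]
gripper_width: 57.9
```

{"op": "drive_tool", "data": {"motion": [[[-0.001,0.03,0],[0,0,0]],[[-0.001,0.025,0],[0,0,0]],[[-0.001,0.02,0],[0,0,0]],[[0,0.01,0],[0,0,0]],[[0,0.004,0],[0,0,0]],[[0,0,0],[0,0,0]],[[0,0,0],[0,0,0]],[[0,0,0],[0,0,0]],[[0,0,0],[0,0,0]],[[0,0,0],[0,0,0]]]}}

```text
time_s: 45.62
ee_pos: [426.1, 374.5, 230.1]
ee_rot: [179.9, 0.1, 4.0]
force: [0.3, -0.5, -2.1]
gripper_width: 58.1
```

```bash
python3 look.py wrist w17;python3 look.py scene s17; python3 look.py top t17
```

```text
45.6167 [426.1 374.5 230.1] [179.9   0.1   4. ] 58.08170551981884 [ 0.3 -0.5 -2.1]
[[  1.    0.1   0.  421.2]
 [  0.1  -1.   -0.3 458.2]
 [ -0.    0.3  -1.  400.5]
 [  0.    0.    0.    1. ]]
tcp px [308.9 299.8]
45.6667 [426.  374.7 230.1] [179.9   0.1   4. ] 57.81010899617115 [-0.5 -0.1 -1.8]
[[  -0.4    0.8   -0.4 1012.3]
 [   0.9    0.3   -0.2  180.9]
 [  -0.    -0.5   -0.9  943.6]
 [   0.     0.     0.     1. ]]
tcp px [548.3 197.5]
45.7167 [426.  374.8 230.1] [179.9   0.1   4. ] 57.88516311973532 [ 0.  -0.2 -2.6]
[[  -0.    -1.     0.1  395.4]
 [  -1.     0.     0.   -14.1]
 [  -0.    -0.1   -1.  1324.6]
 [   0.     0.     0.     1. ]]
tcp px [150.7 296.6]
```

View pics/w17.png

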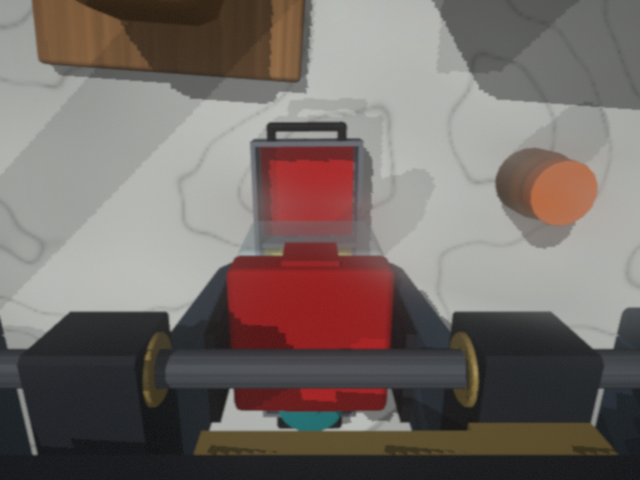

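View pics/s17.png

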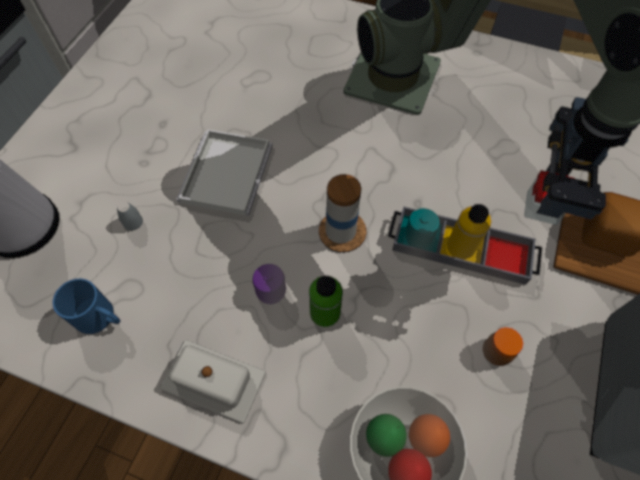

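```bash
python3 pt.py w17 307 143 30 252 143 30 361 143 30; python3 - <<'E'
import pickle
from h import *
w=pickle.load(open("pics/w17.pkl","rb"))
c=np.array([426,374.6]);a=np.radians(4)
for dx,dy in((-29,29),(29,29),(29,-29),(-29,-29)):
  for z in(200,266): print(dx,dy,z,proj(w,[c[0]+dx*np.cos(a)-dy*np.sin(a),c[1]+dx*np.sin(a)+dy*np.cos(a),z]))
E
```

```text
[307.0, 143.0, 30.0] [420.1 421.3]
[252.0, 143.0, 30.0] [373.8 418.1]
[361.0, 143.0, 30.0] [465.5 424.5]
-29 29 200 [248.7 216.7]
-29 29 266 [221.4 268.6]
29 29 200 [369.5 216.7]
29 29 266 [394.9 268.8]
29 -29 200 [365.  324.5]
29 -29 266 [385.9 413. ]
-29 -29 200 [253.4 324.4]
-29 -29 266 [230.8 412.7]
```

{"op": "drive_tool", "data": {"motion": [[[-0.001,0.001,-0.01],[0,0,0]],[[0,0,-0.025],[0,0,0]],[[0,0,-0.03],[0,0,0]],[[0,0,-0.03],[0,0,0]],[[0,0,-0.025],[0,0,0]],[[0,0,-0.02],[0,0,0]],[[0,0,-0.01],[0,0,0]],[[0,0,0],[0,0,0]],[[0,0,0],[0,0,0]],[[0,0,0],[0,0,0]]]}}

```text
time_s: 46.6
ee_pos: [425.8, 377.1, 81.2]
ee_rot: [-180.0, -0.0, 4.1]
force: [-0.1, -0.2, -1.7]
gripper_width: 57.9
```

```bash
python3 look.py wrist w18
```

```text
46.6 [425.8 377.1  81.2] [-180.    -0.     4.1] 57.90786913757019 [-0.1 -0.2 -1.7]
[[  1.    0.1   0.  420.5]
 [  0.1  -1.   -0.3 460.5]
 [ -0.    0.3  -1.  251.7]
 [  0.    0.    0.    1. ]]
tcp px [308.9 299.9]
```

View pics/w18.png

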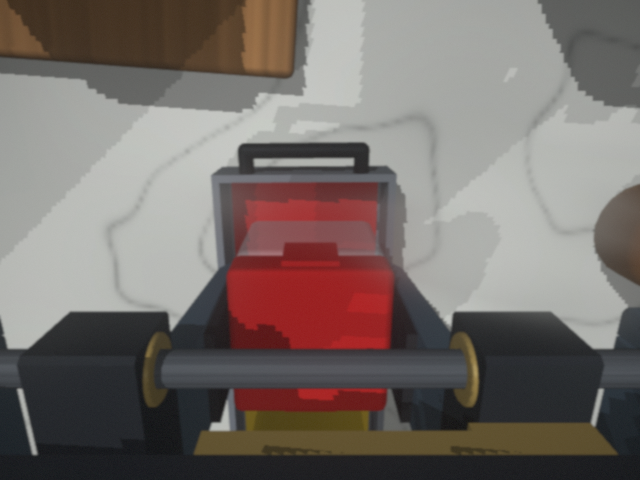

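```bash
python3 pt.py w18 304 175 30 214 175 30 394 175 30
```

```text
[304.0, 175.0, 30.0] [419.9 422.6]
[214.0, 175.0, 30.0] [373.6 419.3]
[394.0, 175.0, 30.0] [466.1 425.8]
```

{"op": "drive_tool", "data": {"motion": [[[-0.0015,0,-0.008],[0,0,0]],[[0,0,-0.012],[0,0,0]],[[0,0,-0.01],[0,0,0]],[[0,0,-0.006],[0,0,0]],[[0,0,-0.003],[0,0,0]],[[0,0,-0.002],[0,0,0]],[[0,0,-0.001],[0,0,0]],[[0,0,0],[0,0,0]],[[0,0,0],[0,0,0]],[[0,0,0],[0,0,0]]]}}

```text
time_s: 47.48
ee_pos: [423.6, 376.5, 38.2]
ee_rot: [180.0, 0.1, 4.1]
force: [-0.4, 0.4, -2.1]
gripper_width: 58.0
```

{"op": "drive_tool", "data": {"motion": [[[0,0,-0.001],[0,0,0]],[[0,0,-0.001],[0,0,0]],[[0,0,0],[0,0,0]],[[0,0,0],[0,0,0]],[[0,0,0],[0,0,0]],[[0,0,0],[0,0,0]],[[0,0,0],[0,0,0]],[[0,0,0],[0,0,0]],[[0,0,0],[0,0,0]],[[0,0,0],[0,0,0]]]}}

```text
time_s: 48.32
ee_pos: [423.7, 376.6, 37.1]
ee_rot: [180.0, 0.1, 4.1]
force: [-1.0, -0.9, 5.0]
gripper_width: 58.3
```

Contact; release and retreat straight up.

{"op": "drive_tool", "data": {"motion": [[[0,0,0],[0,0,0]],[[0,0,0],[0,0,0]],[[0,0,0],[0,0,0]],[[0,0,0],[0,0,0]],[[0,0,0],[0,0,0]],[[0,0,0],[0,0,0]],[[0,0,0],[0,0,0]],[[0,0,0.01],[0,0,0]],[[0,0,0.02],[0,0,0]],[[0,0,0.03],[0,0,0]]], "claw": 1}}

```text
time_s: 49.15
ee_pos: [422.0, 375.1, 94.9]
ee_rot: [179.7, 0.4, 4.1]
force: [0.4, 0.4, -0.4]
gripper_width: 91.5
```

{"op": "drive_tool", "data": {"motion": [[[0,0,0.035],[0,0,0]],[[0,0,0.035],[0,0,0]],[[0,0,0.035],[0,0,0]],[[-0.01,0.01,0.03],[0,0,0]],[[-0.02,0.02,0],[0,0,0]],[[-0.03,0.02,0],[0,0,0]],[[-0.03,0.02,0],[0,0,0]],[[-0.02,0.01,0],[0,0,0]],[[0,0,0],[0,0,0]],[[0,0,0],[0,0,0]]]}}

```text
time_s: 49.98
ee_pos: [312.6, 456.7, 231.6]
ee_rot: [179.9, 0.1, 4.2]
force: [-0.6, -0.5, -0.5]
gripper_width: 91.0
```

```bash
python3 look.py top t19;python3 look.py scene s19; python3 - <<'E'
import cv2
a=cv2.imread("pics/t19.png")[165:325,140:370];cv2.imwrite("pics/t19c.png",cv2.resize(a,None,fx=3,fy=3,interpolation=cv2.INTER_CUBIC))
b=cv2.imread("pics/s19.png")[160:330,240:550];cv2.imwrite("pics/s19c.png",cv2.resize(b,None,fx=2.5,fy=2.5,interpolation=cv2.INTER_CUBIC))
E
```

```text
49.9833 [312.6 456.7 231.6] [179.9   0.1   4.2] 91.00892631081469 [-0.6 -0.5 -0.5]
[[  -0.    -1.     0.1  395.4]
 [  -1.     0.     0.   -14.1]
 [  -0.    -0.1   -1.  1324.6]
 [   0.     0.     0.     1. ]]
tcp px [109.8 354.3]
50.0333 [313.5 456.3 231.5] [179.9   0.1   4.1] 91.0196326498059 [0.2 0.1 0.7]
[[  -0.4    0.8   -0.4 1012.3]
 [   0.9    0.3   -0.2  180.9]
 [  -0.    -0.5   -0.9  943.6]
 [   0.     0.     0.     1. ]]
tcp px [605.4 161.3]
```

View pics/t19c.png

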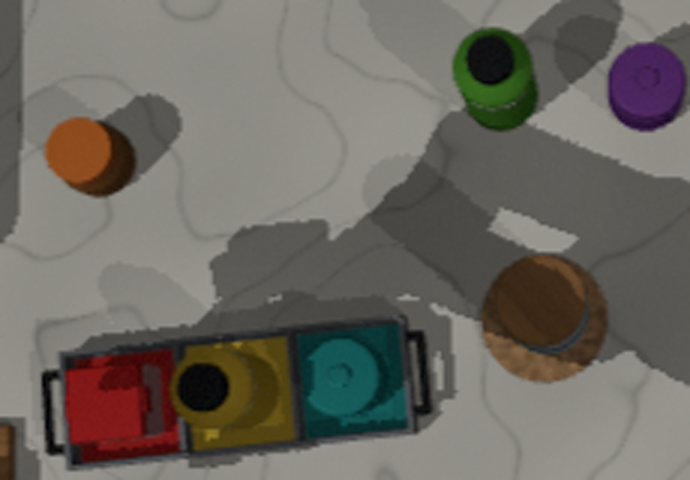

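View pics/s19c.png

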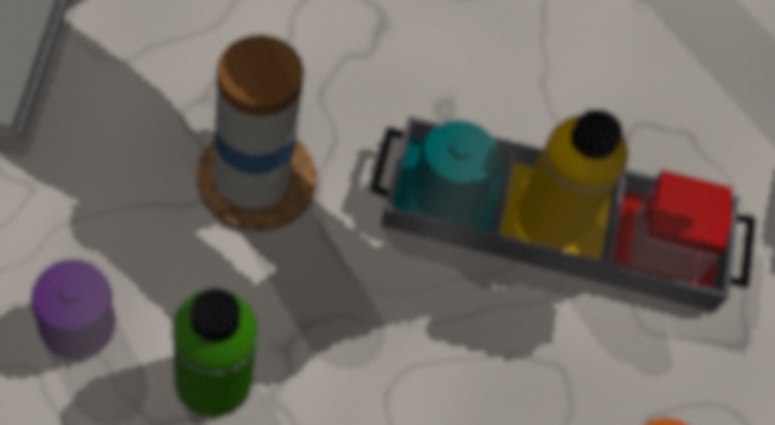

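```bash
python3 - <<'E'
import pickle
from h import *
t=pickle.load(open("pics/t19.pkl","rb"));s=pickle.load(open("pics/s19.pkl","rb"))
q=lambda x,y,z:plane(t,140+x/3,165+y/3,z)[:2]
r=lambda x,y,z:plane(s,240+x/2.5,160+y/2.5,z)[:2]
print("can T",q(538,302,168),"cork",q(545,318,8)); print("can S",r(260,75,168),"cork",r(257,181,8))
print("yel",q(203,386,147),r(597,133,147));print("teal",q(341,375,77),r(459,151,77)); print("glass",q(105,405,73),r(692,210,73))
print("green",q(491,59,140),"purple",q(648,77,70))
print("T caddy",q(236,393.5,30))
E
```

```text
can T [482.7  31.9] cork [481.5  33. ]
can S [494.4  34.8] cork [491.7  39.1]
yel [430.8 278.6] [439.5 282.1]
teal [438.1 188.9] [445.7 191.4]
glass [420.7 373.5] [429.8 376.5]
green [667.4  62.9] purple [664.4 -55.7]
T caddy [427.6 281.1]
```

```bash
python3 -c "
from workcell import env
s=env.state();print(s['time_s'],s['force']);print(env.job_done())"
```

```text
50.0833 [ 0.78139508  0.0474707  -0.26776691]
the job is handed in; nothing more can be done
None
```

The caddy is packed and the job is handed in at about 50 s. The yellow bottle, teal pod and glass container stand upright in their matching compartments, and the canister stands on the cork.

**Mishap:** I lifted the canister too little before moving it sideways. It knocked the glass over inside the tray, with its lid resting on the tray wall, and the canister turned slightly in the grip. I straightened the canister before setting it down. I then gripped the glass at a tilt, turned it upright onto the bench, gripped it again from above and placed it.

**Last checks:** in the final top and scene pictures:
- The canister is within about 5 mm of the cork centre (limit 18 mm).
- The bottle, pod and glass are within about 10 mm of their mat centres (limit 24 mm).
- The green bottle reads the same as at the start, and the purple pod within about 2 mm.
- Nothing was in the gripper, and the arm was clear of everything.

**Disagreement:** the top and scene cameras differed by 4–12 mm on the same points throughout. For placing I used the mean of the two, checked against the wrist camera. I checked uprightness only by eye in the final pictures.

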